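# Put the decorating tools away in the grooved drawer

### The arm

A 6-joint arm with a two-finger parallel gripper is mounted at the origin on a cart in front of the work surface, level with it; the furniture and walls round the work are solid. World frame = base frame: x ahead of the robot, y to its left, z up, the work surface at z = 0. Lengths are in mm, angles in rad, forces in N, time in s.
With the tool pointing down it reaches from about 350 to 875 mm from the base axis. Payload 4.2 kg.
Tool frame: the origin (TCP) lies between the finger pads; the fingertips stand 14 mm ahead of it and the grasp point (between the pads) lies 5 mm behind it; z points along the fingers, y is the line along which they close (so a half turn about z gives the same grasp; the last joint's range is limited). The gripper opens to 85 mm and grips with 20 to 120 N. Pads are 22 mm wide; open, the fingers measure 114 mm over their backs; the gripper's body (76 mm by 85 mm) begins 54 mm behind the grasp point. The pads swing forward as they close: fully open they stand 13 mm farther back than shut.
Start: joints at [-1.051, 0.385, 0.008, 0, -1.194, -0.259], TCP at [161.175, -603.839, 245.312] pointing down, gripper open.
Joint ranges: [-3.14, 3.14], [-1.21, 2.06], [-1.07, 1.41], [-3.16, 2.05], [-2.99, -0.16], [-3.1, 3.1]. Speed limits (rad/s): [2.79, 2.79, 3.14, 3.14, 3.14, 3.14].

### API

Orientations are given as a unit quaternion [x, y, z, w].
In Python, from bench import * gives the robot as it stands.
- The arm moves only by the tool carry_out, never from a script. Its argument "motion" is a list of rows, each a list of 7 numbers: the turn, a rotation vector about the tool's x, y, z in rad, then the shift along the tool's x, y, z in mm, then the opening, from -1 (shut) to 1 (fully open), so that 0 is half open. A call has 1 to 5 rows; each row is the pose to reach, as a shift and turn from the pose commanded when the call began, along the tool's axes at that moment; what a row does not reach only later rows make up. A row lasts 1/8 s, in which the tool goes at most 62.5 mm and 10.7 degrees, less where a joint would pass 70% of its speed; a pose out of reach is approached as far as the arm can. A call with a gripper value outside its range is refused whole. The fingers move at their own pace and stop on an object; the grip force is fixed at half the most. Time passes only in rows, so rows that repeat a pose let the fingers close. It gives the time, the measured TCP pose, the force, the opening and the grip force at its end, in the units of the state.
- read_state(): the state, without advancing time (a new reading comes with each control period).
- get_image(name): name is "side" or "top" or "wrist"; returns a dict with "color" (400x640x3 uint8, blue, green, red), "mtx" (3x3 intrinsics, pixels), "position" and "orientation" of the camera in the world. Camera axes: x right, y down, z forward; pixel columns grow to the right and rows downward; lengths in mm; the calibration is good to about 2 mm. A picture is of the moment at which its call begins. There is no depth.
- job_done(): hands the job in; it is judged then, once.
The state is a dict: "clock": time; "joints": joint angles; "joint_vel": joint speeds; "joint_efforts": joint torques, N m; "position": TCP position; "ee_rot": TCP orientation; "contact_force": force on the tool from outside, world axes, zero at the start; "wrist_torque": the same for the moment, N m; "gripper_width": finger opening in mm; "grasp_force": force on a finger pad.
Only numpy, scipy, OpenCV 4.12 (cv2) and the standard library are available. Lean on these libraries where they do the work, as an engineer would, in place of code of your own. Each camera call takes 0.05 s, during which the arm holds its last target. There are 200 camera calls.

### The job

Clear up the decorating tools: pull the blue chest's drawer fully out to its stop, lay every pen and needle tool from the bench down in the drawer, each in a groove of its own with its metal tip towards the back of the chest and its handle seated in both notches, and only then push the drawer fully shut with all of them inside. Lay the big red brush across the little wooden brush rest, seated in both its notches and about balanced, either way round, at any time. Leave the cup and the dark bowl standing where they are.

Things in the scene. Friction and masses are not known exactly. Their poses are not given: they have to be found in the camera images.
- drawer (a joint): sliding drawer of the low blue chest; 0 = fully shut, 0.19 m = fully out at its stop; it slides level, along the -x axis of drawer_handle, out of the chest; the chest stands on the left of the bench with its drawer facing right. May start up to 30 mm ajar. Light: 2 to 4 N moves it, it stays where it is left
- drawer_handle (a point): middle of the drawer's aluminium bar handle: a round bar 10 mm thick, 100 mm long along the drawer's y, 42 mm clear of the front (axis to face), 48 mm above the bench; the chest's top is 74 mm above the bench, the drawer front's upper edge 69 mm. Axes: x points into the chest (shutting direction), z up. Moves with the drawer
- brush_rest: wooden brush rest fixed on the bench: base 94 x 62 x 10 mm, two posts 10 mm thick, 60 mm apart (centres) along its x, each with a V notch at the top, notch horns reaching 55 mm above the bench; origin under the centre, z up
- rest_cradle (a point): where the axis of the brush handle's balance point lies when it rests in both notches: midway between the posts, 50 mm above the bench; x along the brush, free space 50 mm long between the posts for the fingers
- brush: large brush with red handle, 197 mm long, 12 mm thick round handle, loose
- brush_grip (a point): point on the axis of the brush's handle at its balance point, where to grip (12 mm thick, 6 mm from the axis to the surface); x points along the brush to the bristles (110 mm away), the handle end is 88 mm the other way. The handle can be supported from 50 mm on the bristle side to 87 mm on the other; a six-sided black anti-roll ring 13 mm across sits 75 mm from this point near the handle's end
- groove_0 (a point): the nearest to the robot of 4 grooves 45 mm apart across the drawer: the point where a seated 12 mm handle's axis and balance point should lie. Axes: x along the groove into the chest, y across the grooves, z up; moves with the drawer, and is hidden inside the chest while that is shut
- groove_1 (a point): the same in the next groove, 45 mm along -y from groove_0, farther from the robot. Each groove is a pair of 45 degree V notches in two wooden combs, 12 mm thick, standing 32 mm before and behind this point; their peaks are 14 mm above it, 52 mm is free between them for the fingers, and the drawer's floor is 25 mm below it
- groove_2 (a point): the same in the next groove, 90 mm along -y from groove_0, farther from the robot. The drawer's walls rise 13 mm above this point; its front wall is 68 mm before it; with the drawer fully out the chest's face is about 116 mm behind it
- groove_3 (a point): the same in the next groove, 135 mm along -y from groove_0, farther from the robot. Its points and axes are like those of groove_0
- red_pen_1: a red-handled pen, 166 mm long with a thin metal tip, loose; may be absent (None)
- red_pen_1_grip (a point): point on the axis of its round handle (12 mm thick, 115 mm long) at the balance point, midway along the handle, where to grip; x points along it to the metal tip; the handle end is about 58 mm the other way. A six-sided black anti-roll ring, 13 mm across and 8 mm long, sits on the handle 50 mm from this point towards that end
- red_pen_1_tip (a point): its metal tip, on the axis 110 mm from the grip point
- red_pen_2: another, identical red-handled pen, 166 mm long with a thin metal tip, loose; may be absent (None)
- red_pen_2_grip (a point): point on the axis of its round handle (12 mm thick, 115 mm long) at the balance point, midway along the handle, where to grip; x points along it to the metal tip; the handle end is about 58 mm the other way. A six-sided black anti-roll ring, 13 mm across and 8 mm long, sits on the handle 50 mm from this point towards that end
- red_pen_2_tip (a point): its metal tip, on the axis 110 mm from the grip point
- green_pen: a dark-green-handled pen, 167 mm long with a thin metal tip, loose; may be absent (None)
- green_pen_grip (a point): point on the axis of its round handle (12 mm thick, 115 mm long) at the balance point, midway along the handle, where to grip; x points along it to the metal tip; the handle end is about 58 mm the other way. A six-sided black anti-roll ring, 13 mm across and 8 mm long, sits on the handle 50 mm from this point towards that end
- green_pen_tip (a point): its metal tip, on the axis 110 mm from the grip point
- orange_needle: an orange-handled needle tool, 153 mm long with a thin metal tip, loose; may be absent (None)
- orange_needle_grip (a point): point on the axis of its round handle (11 mm thick, 100 mm long) at the balance point, midway along the handle, where to grip; x points along it to the metal tip; the handle end is about 51 mm the other way. A six-sided black anti-roll ring, 12 mm across and 8 mm long, sits on the handle 45 mm from this point towards that end
- orange_needle_tip (a point): its metal tip, on the axis 103 mm from the grip point
- bisque_cup: unglazed cup, 71 mm wide, 77 mm high, loose bystander; origin under its centre
- dark_bowl: small dark brown bowl, 72 mm wide, 47 mm high, loose bystander; origin under its centre

How it is judged (in metres and radians):
On the way, in this order (a step that is already met when the one before it is completed fails the run):
1. the drawer is pulled out to its stop (value of joint drawer above 0.183 m), for 0.2 s.
2. with the drawer out, every pen and needle tool lies seated in a groove, tip to the back (value of joint drawer above 0.15 m and (y of red_pen_1_grip in the frame of groove_0 between -0.009 and 0.009 m or y of red_pen_1_grip in the frame of groove_1 between -0.009 and 0.009 m or y of red_pen_1_grip in the frame of groove_2 between -0.009 and 0.009 m or y of red_pen_1_grip in the frame of groove_3 between -0.009 and 0.009 m) and z of red_pen_1_grip in the frame of groove_0 between -0.007 and 0.007 m and angle between the x axis of each of red_pen_1_grip, red_pen_2_grip, green_pen_grip, orange_needle_grip and the x axis of groove_0, either way round below 0.15 rad and x of each of red_pen_1_tip, red_pen_2_tip, green_pen_tip, orange_needle_tip in the frame of groove_0 above 0.03 m and linear speed of each of red_pen_1, red_pen_2, green_pen, orange_needle below 0.05 m/s and (y of red_pen_2_grip in the frame of groove_0 between -0.009 and 0.009 m or y of red_pen_2_grip in the frame of groove_1 between -0.009 and 0.009 m or y of red_pen_2_grip in the frame of groove_2 between -0.009 and 0.009 m or y of red_pen_2_grip in the frame of groove_3 between -0.009 and 0.009 m) and z of red_pen_2_grip in the frame of groove_0 between -0.007 and 0.007 m and (y of green_pen_grip in the frame of groove_0 between -0.009 and 0.009 m or y of green_pen_grip in the frame of groove_1 between -0.009 and 0.009 m or y of green_pen_grip in the frame of groove_2 between -0.009 and 0.009 m or y of green_pen_grip in the frame of groove_3 between -0.009 and 0.009 m) and z of green_pen_grip in the frame of groove_0 between -0.007 and 0.007 m and (y of orange_needle_grip in the frame of groove_0 between -0.009 and 0.009 m or y of orange_needle_grip in the frame of groove_1 between -0.009 and 0.009 m or y of orange_needle_grip in the frame of groove_2 between -0.009 and 0.009 m or y of orange_needle_grip in the frame of groove_3 between -0.009 and 0.009 m) and z of orange_needle_grip in the frame of groove_0 between -0.007 and 0.007 m), for 0.2 s.
3. the drawer is pushed shut (value of joint drawer below 0.008 m), for 0.2 s.
At the end, for the whole second after the job is handed in: Drawer shut within 8 mm; every tool present lies still, tip to the back, its handle axis within 9 mm sideways, 7 mm in height and 0.15 rad of a groove's line; the brush lies still in both rest notches (balance point within 30 mm along, 8 mm across, 7 mm in height, 0.2 rad) (value of joint drawer below 0.008 m and (y of red_pen_1_grip in the frame of groove_0 between -0.009 and 0.009 m or y of red_pen_1_grip in the frame of groove_1 between -0.009 and 0.009 m or y of red_pen_1_grip in the frame of groove_2 between -0.009 and 0.009 m or y of red_pen_1_grip in the frame of groove_3 between -0.009 and 0.009 m) and z of red_pen_1_grip in the frame of groove_0 between -0.007 and 0.007 m and angle between the x axis of each of red_pen_1_grip, red_pen_2_grip, green_pen_grip, orange_needle_grip and the x axis of groove_0, either way round below 0.15 rad and x of each of red_pen_1_tip, red_pen_2_tip, green_pen_tip, orange_needle_tip in the frame of groove_0 above 0.03 m and linear speed of each of red_pen_1, red_pen_2, green_pen, orange_needle, brush below 0.05 m/s and (y of red_pen_2_grip in the frame of groove_0 between -0.009 and 0.009 m or y of red_pen_2_grip in the frame of groove_1 between -0.009 and 0.009 m or y of red_pen_2_grip in the frame of groove_2 between -0.009 and 0.009 m or y of red_pen_2_grip in the frame of groove_3 between -0.009 and 0.009 m) and z of red_pen_2_grip in the frame of groove_0 between -0.007 and 0.007 m and (y of green_pen_grip in the frame of groove_0 between -0.009 and 0.009 m or y of green_pen_grip in the frame of groove_1 between -0.009 and 0.009 m or y of green_pen_grip in the frame of groove_2 between -0.009 and 0.009 m or y of green_pen_grip in the frame of groove_3 between -0.009 and 0.009 m) and z of green_pen_grip in the frame of groove_0 between -0.007 and 0.007 m and (y of orange_needle_grip in the frame of groove_0 between -0.009 and 0.009 m or y of orange_needle_grip in the frame of groove_1 between -0.009 and 0.009 m or y of orange_needle_grip in the frame of groove_2 between -0.009 and 0.009 m or y of orange_needle_grip in the frame of groove_3 between -0.009 and 0.009 m) and z of orange_needle_grip in the frame of groove_0 between -0.007 and 0.007 m and x of brush_grip in the frame of rest_cradle between -0.03 and 0.03 m and y of brush_grip in the frame of rest_cradle between -0.008 and 0.008 m and z of brush_grip in the frame of rest_cradle between -0.007 and 0.007 m and angle between the x axis of brush_grip and the x axis of rest_cradle, either way round below 0.2 rad); the robot touches nothing.
It fails at once if the cup is pushed or tipped (distance of bisque_cup from where it was at the start of the episode above 0.03 m or angle between bisque_cup's own z axis and vertical above 0.4 rad).
It fails at once if the dark bowl is pushed or tipped (distance of dark_bowl from where it was at the start of the episode above 0.03 m or angle between dark_bowl's own z axis and vertical above 0.4 rad).
Of red_pen_1, red_pen_2, green_pen, orange_needle only 3 to 4 are there at a start; the rules pass over those that are not, and their reading is None.
At some moment in a run one of brush may be knocked a few centimetres aside while the robot is not near it.
Once in a run the grip may slacken for a moment while it holds something.
It also fails if it takes over 208 s, if anything falls off the work surface, if the arm or the gripper's body presses on something with over 40 N, if the wrist force passes 120 N, or if a joint passes its speed limit or range.

## Working session

There is one attempt and no reset: what is moved stays moved. The work goes in short steps, Python scripts to look and compute and a tool call to move; the robot and the scene stay as the last step left them, time stands still between calls to the robot, and variables do not carry over. Pictures are saved under pics/ and viewed, at most 17 in all, crops included, and the job is handed in when it is done.

Besides the shell and the picture viewer there is one more tool, called after "Emit:" by a JSON object that holds its "method" and its "body", one argument or row to a line. carry_out: Moves the arm, as the interface text tells. Its arguments: {"type":"object","properties":{"motion":{"type":"array"}},"required":["motion"]}

```bash
mkdir -p pics; cat > h.py <<'E'
from bench import *
import numpy as np, cv2
from scipy.spatial.transform import Rotation as R
def shot(n,f=None):
    im=get_image(n)
    if f: cv2.imwrite('pics/'+f,im['color'])
    return im
def ray(im,uv,z):
    M=R.from_quat(im['orientation']).as_matrix(); p=np.array(im['position'])
    d=M@np.linalg.inv(im['mtx'])@np.array([uv[0],uv[1],1.])
    return p+d*(z-p[2])/d[2]
def proj(im,P):
    M=R.from_quat(im['orientation']).as_matrix()
    q=np.array(im['mtx'])@(M.T@(np.array(P)-im['position'])); return q[:2]/q[2]
def st():
    s=read_state(); print('t',s['clock'],'p',np.round(s['position'],1),'q',np.round(s['ee_rot'],4),'w',s['gripper_width'],'f',np.round(s['contact_force'],1),'g',s['grasp_force']); return s
E
python3 - <<'E'
from h import *
s=st(); print(R.from_quat(s['ee_rot']).as_matrix().round(3), s['joints'])
for n in ('top','side'):
    im=shot(n,n+'0.png'); print(n,np.round(im['position']),R.from_quat(im['orientation']).as_matrix().round(2).tolist(),im['mtx'])
E
```

```text
t 0.0 p [ 161.  -603.3  244.2] q [-1.299e-01  9.915e-01  1.100e-03 -2.000e-04] w 85.27129314290522 f [ 0.   0.1 -0.2] g 0.0
[[-0.966 -0.258 -0.001]
 [-0.258  0.966  0.002]
 [ 0.     0.002 -1.   ]] [-1.05139896e+00  3.85548680e-01  6.60361672e-03 -5.18085812e-04
 -1.19400340e+00 -2.58622301e-01]
top [ 390.  173. 1103.] [[-0.0, -0.99, 0.17], [-1.0, 0.0, 0.01], [-0.01, -0.17, -0.99]] [[406.49559378   0.         320.40435974]
 [  0.         406.49559378 198.56439529]
 [  0.           0.           1.        ]]
side [ 587. -600.  773.] [[1.0, -0.0, -0.01], [0.0, -0.67, 0.74], [-0.01, -0.74, -0.67]] [[383.51709864   0.         313.19861476]
 [  0.         383.51709864 202.34187893]
 [  0.           0.           1.        ]]
```

View pics/top0.png

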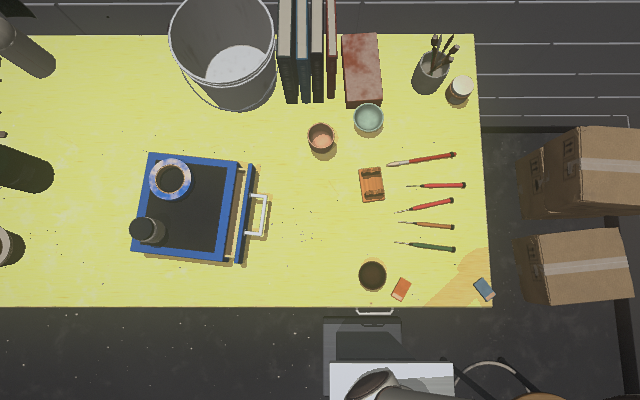

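View pics/side0.png

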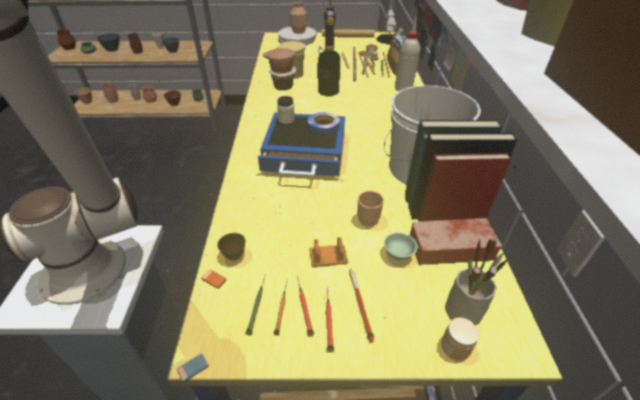

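```bash
cat >> h.py <<'E'
def tools(im,roi,z=6,amin=60):
    """non-bench blobs in roi (u0,v0,u1,v1): colour handle + metal tip; returns dicts in world mm"""
    u0,v0,u1,v1=roi; c=im['color'][v0:v1,u0:u1]; hsv=cv2.cvtColor(c,cv2.COLOR_BGR2HSV)
    H,S,V=[hsv[...,i].astype(int) for i in range(3)]
    out=[]
    names={'red':((H<7)|(H>170))&(S>120)&(V>60),'orange':(H>=7)&(H<17)&(S>130)&(V>60),'green':(H>40)&(H<100)&(S>60)&(V<140)}
    for n,m in names.items():
        k,lab,stt,cen=cv2.connectedComponentsWithStats(m.astype('uint8'),connectivity=8)
        for i in range(1,k):
            if stt[i,4]<amin: continue
            v,u=np.nonzero(lab==i); P=np.array([ray(im,(a+u0,b+v0),z)[:2] for a,b in zip(u,v)])
            mu=P.mean(0); w,E=np.linalg.eigh(np.cov((P-mu).T)); d=E[:,1]; t=(P-mu)@d
            out.append(dict(n=n,area=len(P),mu=mu,d=d,lo=mu+d*t.min(),hi=mu+d*t.max(),len=np.ptp(t),px=(u.mean()+u0,v.mean()+v0),wid=4*np.sqrt(w[0])))
    return out
E
python3 - <<'E'
from h import *
im=shot('top')
for o in tools(im,(380,145,470,262),amin=25):
    print(o['n'],o['area'],o['mu'].round(1),'d',o['d'].round(3),'lo',o['lo'].round(1),'hi',o['hi'].round(1),'L',o['len'].round(),np.round(o['px']))
hsv=cv2.cvtColor(im['color'],cv2.COLOR_BGR2HSV)
w=(hsv[...,1]<60)&(hsv[...,2]>150); w[:,:245]=0;w[:185]=0;w[245:]=0;w[:,275:]=0
v,u=np.nonzero(w); print('bar px',len(u),u.min(),u.max(),v.min(),v.max())
# bar front: outermost right column per row
B=np.array([ray(im,(u[v==r].max()-1,r),48)[:2] for r in range(v.min()+2,v.max()-1)]); print(B.round(0)[::4].tolist())
c=cv2.resize(im['color'][140:280,225:285],None,fx=6,fy=4,interpolation=cv2.INTER_NEAREST)
a=cv2.resize(im['color'][140:270,350:475],None,fx=4,fy=4,interpolation=cv2.INTER_NEAREST)
h=max(c.shape[0],a.shape[0]); x=np.zeros((h,c.shape[1]+a.shape[1],3),'uint8'); x[:c.shape[0],:c.shape[1]]=c; x[:a.shape[0],c.shape[1]:]=a
x=x[:600]; x=cv2.resize(x,(800,int(h*800/x.shape[1]))) if x.shape[1]>800 else x
cv2.imwrite('pics/a.png',x); print(x.shape)
w=shot('wrist','w0.png'); print(w['position'],R.from_quat(w['orientation']).as_matrix().round(2).tolist(),w['mtx'][0])
E
```

```text
red 90 [ 693.6 -122. ] d [-0.162  0.987] lo [ 703.1 -179.7] hi [684.2 -64.9] L 116.0 [429. 158.]
red 123 [ 616.  -158.3] d [-0.015  1.   ] lo [ 616.8 -207.9] hi [ 615.2 -103.4] L 105.0 [444. 185.]
red 125 [ 562.9 -121.2] d [-0.22   0.975] lo [ 574.5 -172.4] hi [551.4 -70.3] L 105.0 [431. 204.]
orange 43 [614.5  14.5] d [-0.998 -0.055] lo [641.3  16. ] hi [596.2  13.5] L 45.0 [381. 186.]
orange 99 [ 506.2 -124.6] d [0.107 0.994] lo [ 501.4 -168.9] hi [511.  -79.9] L 89.0 [434. 225.]
green 135 [ 448.  -117.6] d [0.133 0.991] lo [ 441.2 -168.3] hi [454.8 -66.9] L 102.0 [432. 246.]
bar px 242 245 272 193 235
[[581.0, 327.0], [570.0, 327.0], [560.0, 329.0], [549.0, 329.0], [539.0, 331.0], [528.0, 331.0], [517.0, 334.0], [507.0, 310.0], [496.0, 336.0], [486.0, 338.0]]
(520, 800, 3)
[  92.99707393 -622.5729196   372.90354445] [[-0.26, 0.93, 0.27], [0.97, 0.25, 0.07], [0.0, 0.28, -0.96]] [283.95441902   0.         314.87459095]
```

View pics/a.png

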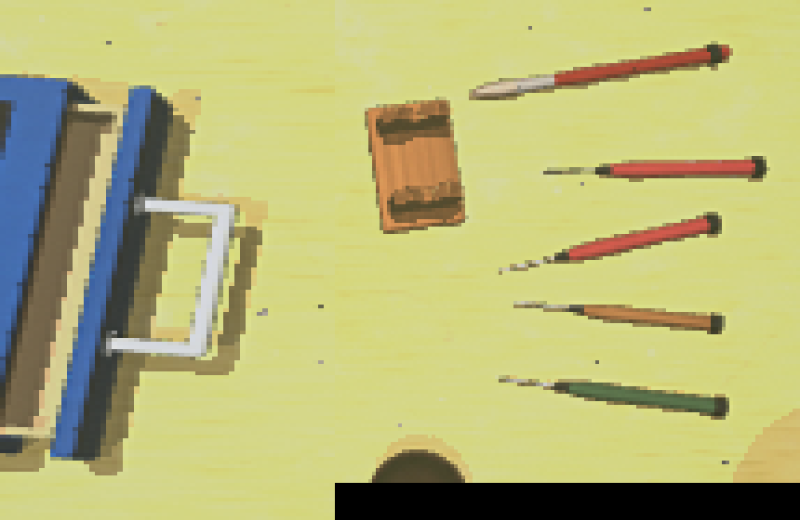

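```bash
cat >> h.py <<'E'
def go(tgts,flip=False):
    """tgts: list of (x,y,z,yaw_deg of tool y axis in the world, mod 180); prints turn & shift per call from the measured pose"""
    s=read_state(); p=np.array(s['position']); r=R.from_quat(s['ee_rot'])
    for x,y,z,a in tgts:
        a=np.radians(a); c=[]
        for k in (0,np.pi):
            Y=np.array([np.cos(a+k),np.sin(a+k),0]); Z=np.array([0,0,-1.]); q=R.from_matrix(np.c_[np.cross(Y,Z),Y,Z]); c.append(((r.inv()*q).magnitude(),q))
        c.sort(key=lambda e:e[0]); q=c[1 if flip else 0][1]; rv=(r.inv()*q).as_rotvec(); sh=r.inv().apply(np.array([x,y,z])-p)
        rows=max(np.linalg.norm(sh)/62.5,np.degrees(np.linalg.norm(rv))/10.7)
        print('turn',np.round(rv,3).tolist(),'shift',np.round(sh,1).tolist(),'rows %.1f'%rows); p=np.array([x,y,z]); r=q
E
python3 - <<'E'
from h import *
go([(370,-360,245,104.96),(560,-130,245,83.3),(555,80,200,83.3),(533,330,150,83.3)])
E
```

```text
turn [0.001, -0.0, -0.0] shift [-264.6, 181.5, -0.1] rows 5.1
turn [0.0, 0.0, 0.378] shift [-242.9, 173.2, 0.0] rows 4.8
turn [0.0, 0.0, 0.0] shift [29.5, 208.0, 45.0] rows 3.4
turn [0.0, 0.0, 0.0] shift [51.0, 245.7, 50.0] rows 4.1
```

Emit:
{"method": "carry_out", "body": {
  "motion": [
    [0,0,0,-265,181,0,1],
    [0,0,0,-265,181,0,1],
    [0,0,0,-265,181,0,1],
    [0,0,0,-265,181,0,1],
    [0,0,0,-265,181,0,1]
  ]
}}

```text
clock: 0.82
position: [366.0, -365.3, 245.4]
ee_rot: [-0.13, 0.992, -0.0, 0.0]
contact_force: [1.8, 0.3, -0.1]
gripper_width: 85.2
grasp_force: 0.0
```

Emit:
{"method": "carry_out", "body": {
  "motion": [
    [0,0,0.378,-243,173,0,0],
    [0,0,0.378,-243,173,0,0],
    [0,0,0.378,-243,173,0,0],
    [0,0,0.378,-243,173,0,0],
    [0,0,0.378,-243,173,0,0]
  ]
}}

```text
clock: 1.45
position: [556.2, -135.4, 245.4]
ee_rot: [0.058, 0.998, -0.0, 0.0]
contact_force: [1.1, -0.5, 0.7]
gripper_width: 42.9
grasp_force: 0.0
```

```bash
python3 - <<'E'
from h import *
st(); w=shot('wrist','w1.png')
for o in tools(w,(0,0,640,400),amin=150):
    print(o['n'],o['area'],o['mu'].round(1),'d',o['d'].round(3),'lo',o['lo'].round(1),'hi',o['hi'].round(1),'L',o['len'].round(),np.round(o['px']))
go([(555,80,200,83.3),(533,330,150,83.3)])
E
```

```text
t 1.45 p [ 556.2 -135.4  245.4] q [ 5.840e-02  9.983e-01 -0.000e+00  1.000e-04] w 42.92205689039709 f [ 1.1 -0.5  0.7] g 0.0
red 349 [ 565.9 -138. ] d [-0.2   0.98] lo [ 572.9 -172.2] hi [556.9 -94.3] L 80.0 [314. 179.]
red 534 [ 614.7 -156.3] d [-0.019  1.   ] lo [ 615.7 -208.3] hi [ 613.7 -102. ] L 106.0 [305. 215.]
red 345 [ 695.1 -137.3] d [-0.167  0.986] lo [ 702.3 -179.9] hi [687.9 -94.7] L 86.0 [325. 266.]
orange 420 [ 504.6 -122.5] d [0.117 0.993] lo [ 499.1 -169.2] hi [509.9 -77.7] L 92.0 [320. 130.]
orange 283 [555.4 -97.7] d [-0.145  0.989] lo [ 565.2 -164.4] hi [551.1 -68.2] L 97.0 [343. 168.]
orange 2189 [611.8  41.4] d [-0.993  0.119] lo [668.5  34.6] hi [567.5  46.7] L 102.0 [450. 197.]
orange 284 [667.8  65.2] d [-0.093  0.996] lo [670.4  36.7] hi [665.2  92.2] L 56.0 [467. 233.]
green 655 [ 445.2 -126.4] d [0.119 0.993] lo [ 439.8 -171.1] hi [451.6 -73.3] L 98.0 [312.  81.]
green 2236 [922.2 290.8] d [-0.729 -0.685] lo [1004.2  367.9] hi [844.1 217.5] L 220.0 [602. 362.]
turn [0.001, 0.003, 0.005] shift [29.4, 209.0, 45.0] rows 3.5
turn [0.0, 0.0, 0.0] shift [51.0, 245.7, 50.0] rows 4.1
```

View pics/w1.png

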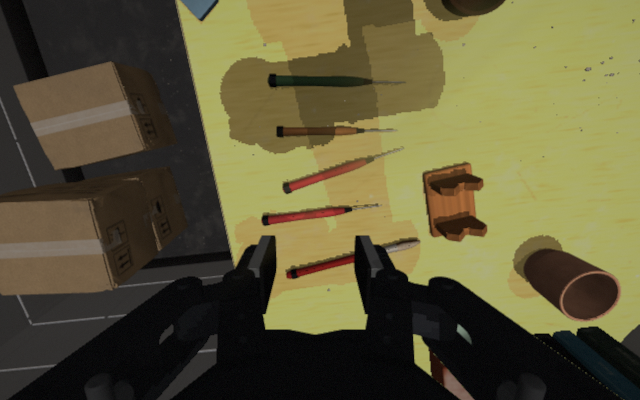

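Emit:
{"method": "carry_out", "body": {
  "motion": [
    [0,0,0,30,209,45,-0.1],
    [0,0,0,30,209,45,-0.1],
    [0,0,0,30,209,45,-0.1],
    [0,0,0,30,209,45,-0.1]
  ]
}}

```text
clock: 2.0
position: [549.2, 76.5, 199.4]
ee_rot: [0.057, 0.998, -0.0, -0.001]
contact_force: [-0.1, 0.2, -0.0]
gripper_width: 38.1
grasp_force: 0.0
```

Emit:
{"method": "carry_out", "body": {
  "motion": [
    [0,0,0,51,246,50,-0.1],
    [0,0,0,51,246,50,-0.1],
    [0,0,0,51,246,50,-0.1],
    [0,0,0,51,246,50,-0.1],
    [0,0,0,51,246,50,-0.1]
  ]
}}

```text
clock: 2.62
position: [526.9, 327.5, 148.6]
ee_rot: [0.056, 0.998, -0.001, -0.001]
contact_force: [-0.4, -1.3, 0.3]
gripper_width: 38.6
grasp_force: 0.0
```

```bash
python3 - <<'E'
from h import *
st(); w=shot('wrist','w2.png'); t=shot('side')
for p in ((533,336,48),(540,336,48)): print(proj(w,p).round(), proj(t,p).round())
go([(533,336,43,83.3)])
for n,im in (('s',t),('w',w)):
    hsv=cv2.cvtColor(im['color'],cv2.COLOR_BGR2HSV); m=(hsv[...,1]<60)&(hsv[...,2]>150); 
    c=proj(im,(533,336,48)).astype(int); mm=np.zeros_like(m); mm[c[1]-25:c[1]+25,c[0]-30:c[0]+30]=m[c[1]-25:c[1]+25,c[0]-30:c[0]+30]
    k,l,s,ce=cv2.connectedComponentsWithStats(mm.astype('uint8')); print(n,[(s[i].tolist()) for i in range(1,k) if s[i,4]>20])
E
```

```text
t 2.625 p [526.9 327.5 148.6] q [ 5.630e-02  9.984e-01 -6.000e-04 -7.000e-04] w 38.63945527097212 f [-0.4 -1.3  0.3] g 0.0
[326. 209.] [298. 172.]
[327. 216.] [300. 172.]
turn [-0.001, -0.001, 0.001] shift [-4.3, 11.9, 106.5] rows 1.7
s [[279, 163, 5, 9, 29], [293, 164, 23, 12, 97]]
w [[318, 195, 9, 38, 304]]
```

View pics/w2.png

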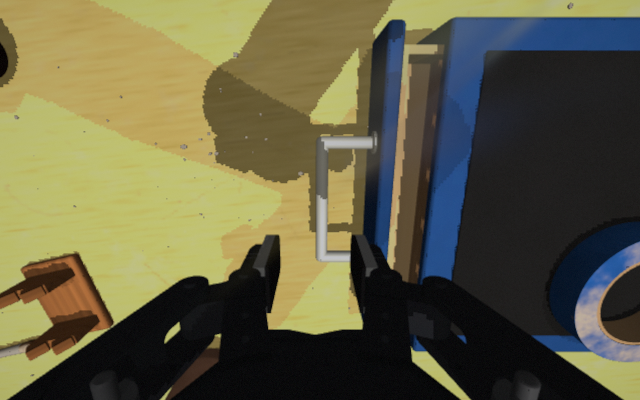

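```bash
python3 - <<'E'
from h import *
w=shot('wrist')
for uv in ((322,143),(322,199),(322,256)): print(ray(w,uv,48).round(1))
c=ray(w,(322,199),48)
E
```

```text
[478.7 335.8  48. ]
[525.  330.7  48. ]
[577.9 324.9  48. ]
```

Emit:
{"method": "carry_out", "body": {
  "motion": [
    [0,0,0,-1,3,55,-0.1],
    [0,0,0,-1,3,105.5,-0.1],
    [0,0,0,-1,3,105.5,-1],
    [0,0,0,-1,3,105.5,-1],
    [0,0,0,-1,3,105.5,-1]
  ]
}}

```text
clock: 3.4
position: [530.3, 326.6, 45.9]
ee_rot: [0.059, 0.998, 0.001, 0.001]
contact_force: [4.0, -2.1, -9.2]
gripper_width: 7.9
grasp_force: 58.3
```

Emit:
{"method": "carry_out", "body": {
  "motion": [
    [0,0,0,0,0,0,-1],
    [0,0,0,0,-35,0,-1],
    [0,0,0,0,-70,0,-1],
    [0,0,0,0,-105,0,-1],
    [0,0,0,0,-140,0,-1]
  ]
}}

```text
clock: 4.03
position: [514.5, 188.7, 45.9]
ee_rot: [0.058, 0.998, 0.002, 0.002]
contact_force: [5.8, 1.9, -12.3]
gripper_width: 7.9
grasp_force: 58.8
```

Emit:
{"method": "carry_out", "body": {
  "motion": [
    [0,0,0,0,-10,0,-1],
    [0,0,0,0,-18,0,-1],
    [0,0,0,0,-24,0,-1]
  ]
}}

```text
clock: 4.4
position: [512.7, 169.8, 46.0]
ee_rot: [0.059, 0.998, 0.006, 0.004]
contact_force: [-6.9, 33.0, -14.1]
gripper_width: 7.8
grasp_force: 59.5
```

Emit:
{"method": "carry_out", "body": {
  "motion": [
    [0,0,0,0,-5,0,-1],
    [0,0,0,0,-10,0,-1]
  ]
}}

```text
clock: 4.65
position: [512.9, 169.3, 46.1]
ee_rot: [0.058, 0.998, 0.013, 0.008]
contact_force: [-18.0, 64.4, -20.8]
gripper_width: 7.5
grasp_force: 60.1
```

Emit:
{"method": "carry_out", "body": {
  "motion": [
    [0,0,0,0,13,0,-1],
    [0,0,0,0,14,0,-0.2],
    [0,0,0,0,14,0,-0.2],
    [0,0,0,0,14,-60,-0.2],
    [0,0,0,0,14,-120,-0.1]
  ]
}}

```text
clock: 5.28
position: [510.2, 166.9, 166.7]
ee_rot: [0.059, 0.998, -0.001, -0.0]
contact_force: [1.1, 1.2, 0.1]
gripper_width: 38.4
grasp_force: 0.0
```

Emit:
{"method": "carry_out", "body": {
  "motion": [
    [0,0,0,60,10,-30,-0.1],
    [0,0,0,60,10,-60,-0.1],
    [0,0,0,60,10,-60,-0.1]
  ]
}}

```text
clock: 5.65
position: [452.8, 185.2, 228.9]
ee_rot: [0.058, 0.998, 0.003, 0.003]
contact_force: [0.4, -0.4, 0.2]
gripper_width: 38.4
grasp_force: 0.0
```

```bash
python3 - <<'E'
from h import *
st(); w=shot('wrist','w3.png'); t=shot('top','t3.png'); s=shot('side')
x=np.zeros((520,800,3),'uint8')
a=cv2.resize(w['color'][:,:],(800,500))
cv2.imwrite('pics/w3.png',a)
E
```

```text
t 5.65 p [452.8 185.2 228.9] q [0.0584 0.9983 0.0026 0.0031] w 38.40435923322738 f [ 0.4 -0.4  0.2] g 0.0
```

View pics/w3.png

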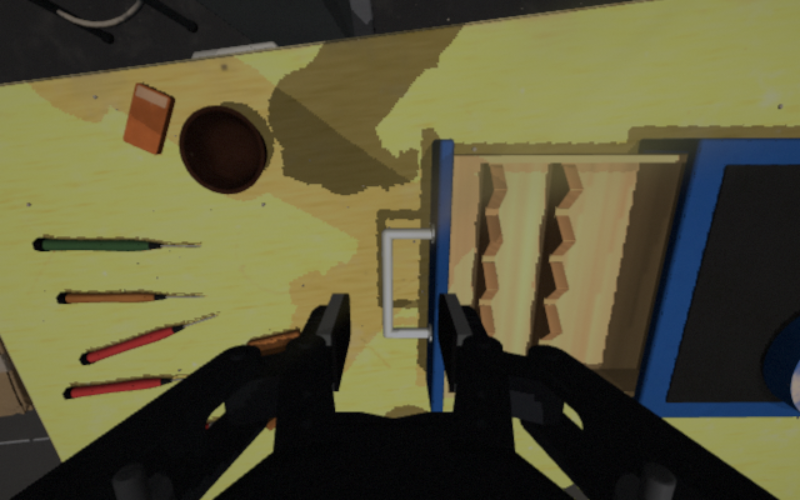

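```bash
python3 - <<'E'
from h import *
s=shot('side'); t=cv2.imread('pics/t3.png')
a=cv2.resize(t[145:275,215:345],None,fx=4.6,fy=4.6,interpolation=cv2.INTER_CUBIC)
c=proj(s,(530,270,48)).astype(int); print(c); b=s['color'][c[1]-55:c[1]+35,c[0]-48:c[0]+52]; b=cv2.resize(b,None,fx=2,fy=2)
x=np.zeros((598,800,3),'uint8'); x[:,:598]=a; x[:180,600:800]=b; cv2.imwrite('pics/c3.png',x)
E
```

```text
[296 185]
```

View pics/c3.png

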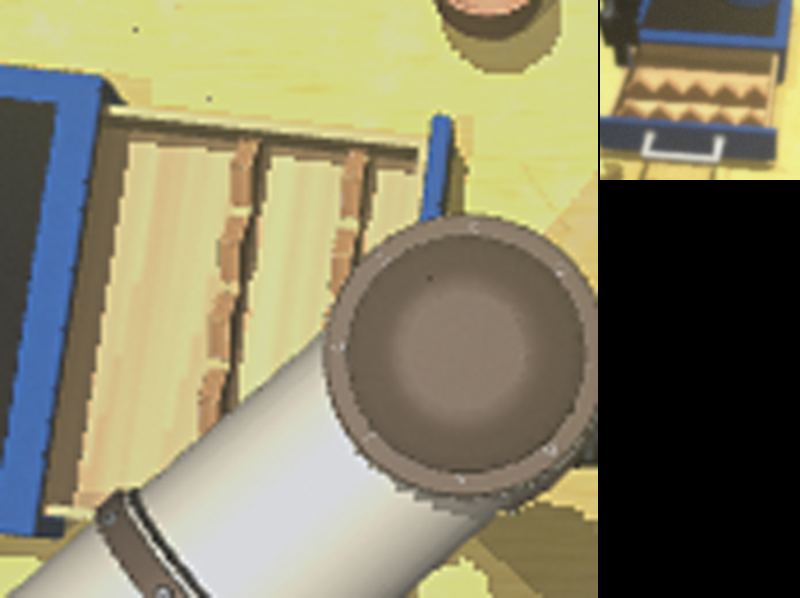

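```bash
python3 - <<'E'
from h import *
s=st(); print(np.round(s['joints'],2))
for f in (0,1):
  go([(450,0,150,-7.5)],f); 
go([(450,0,150,-7.5),(447,-123,110,-7.5)]); 
E
```

```text
t 5.85 p [451.9 184.2 224.1] q [ 5.920e-02  9.982e-01 -5.000e-04 -8.000e-04] w 38.18805957943439 f [-0.2  0.1 -1. ] g 0.0
[ 0.72  0.17 -0.35 -0.   -1.05 -2.41]
turn [0.0, -0.002, -1.558] shift [-20.0, -183.0, 74.3] rows 8.3
turn [-0.002, -0.0, 1.583] shift [-20.0, -183.0, 74.3] rows 8.5
turn [0.0, -0.002, -1.558] shift [-20.0, -183.0, 74.3] rows 8.3
turn [0.0, 0.0, 0.0] shift [122.3, -13.1, 40.0] rows 2.1
```

```bash
python3 - <<'E'
from h import *
go([(450,0,150,128),(447.5,-123,100,172.5),(447.5,-123,16,172.5)]); 
E
```

```text
turn [-0.001, -0.002, -0.782] shift [-20.0, -183.0, 74.3] rows 4.2
turn [0.0, 0.0, -0.777] shift [77.7, -95.4, 50.0] rows 4.2
turn [0.0, 0.0, 0.0] shift [0.0, 0.0, 84.0] rows 1.3
```

Emit:
{"method": "carry_out", "body": {
  "motion": [
    [0,0,-0.782,-20,-183,74,-0.1],
    [0,0,-0.782,-20,-183,74,-0.1],
    [0,0,-0.782,-20,-183,74,-0.1],
    [0,0,-0.782,-20,-183,74,-0.1],
    [0,0,-0.782,-20,-183,74,-0.1]
  ]
}}

```text
clock: 6.48
position: [449.1, -1.5, 148.7]
ee_rot: [-0.326, 0.945, 0.0, -0.003]
contact_force: [-0.1, 0.1, 0.6]
gripper_width: 38.5
grasp_force: 0.0
```

Emit:
{"method": "carry_out", "body": {
  "motion": [
    [0,0,-0.777,78,-95,50,-0.1],
    [0,0,-0.777,78,-95,50,-0.1],
    [0,0,-0.777,78,-95,50,-0.1],
    [0,0,-0.777,78,-95,50,-0.1],
    [0,0,-0.777,78,-95,50,-0.1]
  ]
}}

```text
clock: 7.1
position: [447.0, -122.9, 99.4]
ee_rot: [-0.66, 0.751, 0.001, -0.001]
contact_force: [0.6, 0.4, 0.3]
gripper_width: 38.5
grasp_force: 0.0
```

```bash
python3 - <<'E'
from h import *
st(); w=shot('wrist'); t=shot('top')
go([(447.5,-123,16,172.5)])
for im,roi in ((w,(0,0,640,400)),(t,(380,145,470,262))):
  for o in tools(im,roi,amin=40):
    if o['mu'][1]<0: print(o['n'],o['area'],o['mu'].round(1),'d',o['d'].round(3),'lo',o['lo'].round(1),'hi',o['hi'].round(1),'L',o['len'].round(),np.round(o['px']))
a=cv2.resize(t['color'][145:275,215:345],None,fx=4.6,fy=4.6,interpolation=cv2.INTER_CUBIC)
cv2.imwrite('pics/t4.png',a); np.savez('t4',**{k:np.array(v) for k,v in t.items()})
cv2.imwrite('pics/w4.png',w['color'])
E
```

```text
t 7.1 p [ 447.  -122.9   99.4] q [-0.6605  0.7508  0.0011 -0.0014] w 38.536648458514534 f [0.6 0.4 0.3] g 0.0
turn [0.003, -0.001, 0.0] shift [0.4, -0.6, 83.7] rows 1.3
red 1776 [ 615.9 -158.4] d [-0.019  1.   ] lo [ 616.8 -207.5] hi [ 614.8 -100.9] L 107.0 [100. 189.]
red 1456 [ 563.5 -124.1] d [-0.219  0.976] lo [ 574.1 -171.4] hi [550.9 -68.1] L 106.0 [175. 221.]
red 1281 [ 693.4 -111.9] d [-0.151  0.989] lo [ 701.4 -164.2] hi [685.5 -60.7] L 105.0 [ 31. 252.]
orange 988 [ 504.8 -131. ] d [0.116 0.993] lo [ 500.4 -168.6] hi [510.2 -84.2] L 85.0 [243. 204.]
orange 75 [340.2 -46.8] d [-0.825  0.566] lo [346.2 -50.9] hi [333.6 -42.2] L 15.0 [446. 272.]
green 138 [ 347.8 -253.5] d [-0.98 -0.2 ] lo [ 358.3 -251.4] hi [ 338.8 -255.4] L 20.0 [434.   7.]
green 52 [ 443.3 -165.7] d [0.456 0.89 ] lo [ 441.7 -168.9] hi [ 446.1 -160.3] L 10.0 [312. 153.]
green 785 [449.5 -95.1] d [0.127 0.992] lo [ 445.9 -123.4] hi [453.6 -63. ] L 61.0 [316. 237.]
red 97 [ 693.5 -121.7] d [-0.159  0.987] lo [ 702.8 -179.8] hi [684.3 -64.9] L 116.0 [429. 158.]
red 123 [ 616.  -158.3] d [-0.015  1.   ] lo [ 616.8 -207.9] hi [ 615.2 -103.4] L 105.0 [444. 185.]
red 136 [ 563.1 -121.4] d [-0.22   0.976] lo [ 574.5 -172.4] hi [551.5 -70.2] L 105.0 [431. 204.]
```

View pics/t4.png

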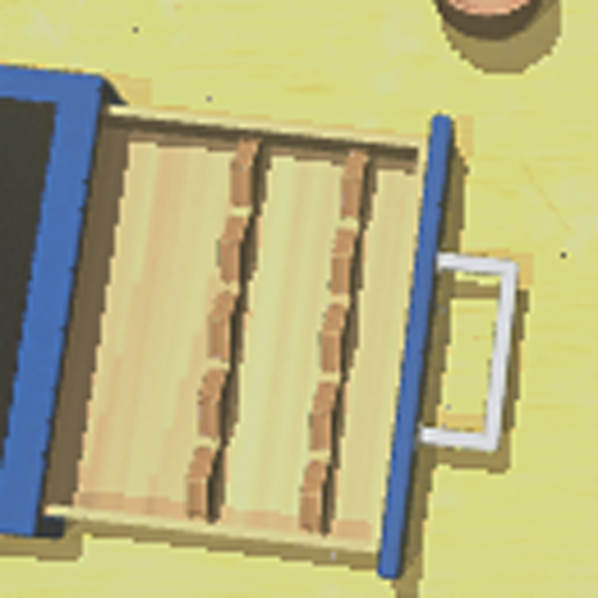

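Emit:
{"method": "carry_out", "body": {
  "motion": [
    [0,0,0,0,0,50,-0.1],
    [0,0,0,0,0,83.5,-0.1],
    [0,0,0,0,0,83.5,-1],
    [0,0,0,0,0,83.5,-1],
    [0,0,0,0,0,83.5,-1]
  ]
}}

```text
clock: 7.82
position: [447.9, -121.9, 17.6]
ee_rot: [-0.66, 0.751, -0.0, 0.0]
contact_force: [-0.7, -0.7, -0.2]
gripper_width: 9.7
grasp_force: 58.6
```

Emit:
{"method": "carry_out", "body": {
  "motion": [
    [0,0,0,0,0,0,-1],
    [0,0,0,0,0,-50,-1],
    [0,0,0,0,0,-110,-1],
    [0,0,0,0,0,-110,-1]
  ]
}}

```text
clock: 8.32
position: [451.1, -121.9, 132.3]
ee_rot: [-0.66, 0.751, -0.004, 0.005]
contact_force: [-0.2, -0.3, -0.3]
gripper_width: 9.3
grasp_force: 58.8
```

```bash
python3 - <<'E'
from h import *
s=st(); w=shot('wrist','w5.png'); t=dict(np.load('t4.npz'))
Rt=R.from_quat(s['ee_rot']); Rc=R.from_quat(w['orientation'])
off=Rt.inv().apply(np.array(w['position'])-s['position']); rel=Rt.inv()*Rc
print('cam off',off.round(1))
r3=R.from_quat([0.0584,0.9983,0.0026,0.0031]); w3=dict(mtx=w['mtx'],position=np.array([452.8,185.2,228.9])+r3.apply(off),orientation=(r3*rel).as_quat())
def tri(a,ua,b,ub):
    L=[]
    for im,u in((a,ua),(b,ub)):
        p=np.array(im['position']); q=ray(im,u,0); d=(q-p)/np.linalg.norm(q-p); L.append((p,d))
    A=sum(np.eye(3)-np.outer(d,d) for p,d in L); B=sum((np.eye(3)-np.outer(d,d))@p for p,d in L); x=np.linalg.solve(A,B)
    return x.round(1),[np.linalg.norm((np.eye(3)-np.outer(d,d))@(x-p)).round(1) for p,d in L]
g=lambda x,y:(x/4.6+215,y/4.6+145)
print('wall corner',tri(t,g(378,548),w3,(364,125.6)))
print('front top corner',tri(t,g(388,575),w3,(444/1.25,140/1.25)))
print('handle corner',tri(t,g(490,442),w3,(388/1.25,235/1.25)))
gf=[g(348,222),g(335,298),g(328,375),g(318,457)]; gb=[g(240,210),g(228,288),g(215,365),g(203,445)]
for z in (30,40):
    F=np.array([ray(t,u,z) for u in gf]); B=np.array([ray(t,u,z) for u in gb]); print(z,F.round(1)[:,:2].tolist(),B.round(1)[:,:2].tolist(),np.linalg.norm(F[0]-F[3]).round(1),np.linalg.norm(F-B,axis=1).round(1))
print('bar',[ray(t,g(*p),48).round(1)[:2] for p in ((515,268),(492,440))])
E
```

```text
t 8.325 p [ 451.1 -121.9  132.3] q [-0.6603  0.751  -0.004   0.0046] w 9.31056747534612 f [-0.2 -0.3 -0.3] g 58.753430005162954
cam off [  71.4   -0.3 -128.4]
wall corner (array([399.4, 239.4,  76. ]), [np.float64(1.4), np.float64(1.4)])
front top corner (array([385.5, 234.1,  64.5]), [np.float64(0.7), np.float64(0.7)])
handle corner (array([459.8, 179.2,  50.6]), [np.float64(1.2), np.float64(1.2)])
30 [[589.0, 260.9], [544.2, 267.9], [499.4, 271.4], [452.4, 276.5]] [[596.3, 324.2], [550.2, 330.2], [505.3, 336.7], [459.4, 342.5]] 137.4 [63.7 62.5 65.5 66.3]
40 [[587.1, 260.1], [542.8, 267.1], [498.4, 270.5], [451.9, 275.5]] [[594.3, 322.8], [548.7, 328.7], [504.2, 335.2], [458.7, 340.9]] 136.1 [63.1 61.9 64.9 65.7]
bar [array([558.7, 163.7]), array([460.8, 177. ])]
```

View pics/w5.png

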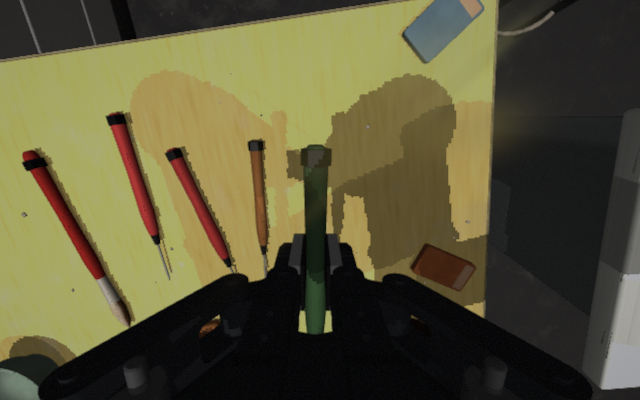

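```bash
python3 - <<'E'
from h import *
go([(454,90,140,173.1),(457,306,110,173.7),(457,306,72,173.7)])
E
```

```text
turn [-0.006, 0.001, -0.009] shift [-210.7, 22.3, -10.1] rows 3.4
turn [0.0, 0.0, -0.01] shift [-214.8, 23.0, 30.0] rows 3.5
turn [0.0, 0.0, 0.0] shift [0.0, 0.0, 38.0] rows 0.6
```

Emit:
{"method": "carry_out", "body": {
  "motion": [
    [0,0,-0.009,-211,22,-10,-1],
    [0,0,-0.009,-211,22,-10,-1],
    [0,0,-0.009,-211,22,-10,-1],
    [0,0,-0.009,-211,22,-10,-1]
  ]
}}

```text
clock: 8.88
position: [452.5, 92.6, 136.3]
ee_rot: [-0.665, 0.747, 0.0, -0.001]
contact_force: [1.2, -1.0, -0.4]
gripper_width: 9.6
grasp_force: 58.8
```

Emit:
{"method": "carry_out", "body": {
  "motion": [
    [0,0,-0.01,-215,23,30,-1],
    [0,0,-0.01,-215,23,30,-1],
    [0,0,-0.01,-215,23,30,-1],
    [0,0,-0.01,-215,23,30,-1],
    [0,0,-0.01,-215,23,30,-1]
  ]
}}

```text
clock: 9.5
position: [455.1, 307.7, 105.1]
ee_rot: [-0.668, 0.744, -0.0, -0.002]
contact_force: [-0.7, -0.0, -0.2]
gripper_width: 9.5
grasp_force: 58.8
```

```bash
python3 - <<'E'
from h import *
st();w=shot('wrist','w6.png'); go([(457,306,72,173.7)])
for x in ((457.1,308.4),(501.8,303.3),(546.5,298.1)): print([proj(w,(*x,z)).round().tolist() for z in (34,46)])
E
```

```text
t 9.5 p [455.1 307.7 105.1] q [-6.681e-01  7.441e-01 -1.000e-04 -1.700e-03] w 9.540158599984041 f [-0.7 -0.  -0.2] g 58.75508587807417
turn [0.002, -0.003, 0.001] shift [-0.1, -2.1, 33.4] rows 0.5
[[312.0, 216.0], [312.0, 222.0]]
[[252.0, 216.0], [248.0, 222.0]]
[[191.0, 216.0], [184.0, 221.0]]
```

View pics/w6.png

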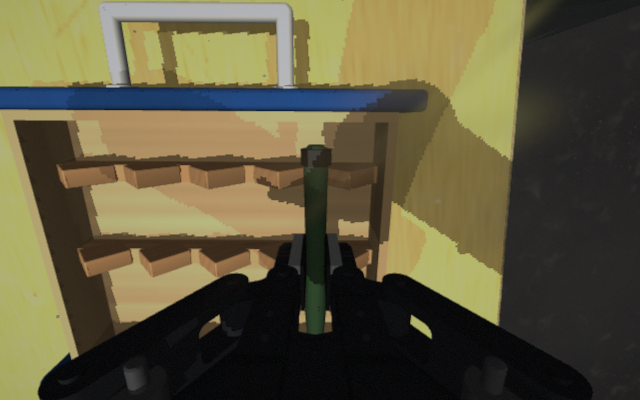

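```bash
python3 - <<'E'
from h import *
w=shot('wrist')
for z in (25,35,45,55):
    a,b,c,d=[ray(w,(u,v),z) for u,v in ((121,172),(249,172),(133,250),(254,250))]; print(z,np.linalg.norm(a-b).round(1),np.linalg.norm(c-d).round(1),((a+b)/2).round(1)[:2],((c+d)/2).round(1)[:2])
E
```

```text
25 95.3 97.6 [547.7 265.1] [555.9 328.5]
35 90.7 92.9 [543.  263.7] [550.8 324. ]
45 86.1 88.2 [538.2 262.2] [545.6 319.6]
55 81.6 83.6 [533.4 260.8] [540.4 315.1]
```

Emit:
{"method": "carry_out", "body": {
  "motion": [
    [0,0,0,2,0,25,-1],
    [0,0,0,2,0,38,-1],
    [0,0,0,2,0,41,-1],
    [0,0,0,2,0,44,-1]
  ]
}}

```text
clock: 10.1
position: [456.3, 304.3, 63.7]
ee_rot: [-0.667, 0.745, -0.0, 0.0]
contact_force: [-0.1, -0.2, -0.3]
gripper_width: 9.6
grasp_force: 58.8
```

Emit:
{"method": "carry_out", "body": {
  "motion": [
    [0,0,0,0,0,3,-1],
    [0,0,0,0,0,5,-1],
    [0,0,0,0,0,5,-1]
  ]
}}

```text
clock: 10.48
position: [455.9, 304.4, 58.4]
ee_rot: [-0.667, 0.745, -0.0, 0.0]
contact_force: [-0.1, -0.9, -0.9]
gripper_width: 9.5
grasp_force: 58.8
```

Emit:
{"method": "carry_out", "body": {
  "motion": [
    [0,0,0,0,0,3,-1],
    [0,0,0,0,0,5,-1],
    [0,0,0,0,0,5,-1]
  ]
}}

```text
clock: 10.85
position: [456.1, 304.8, 55.0]
ee_rot: [-0.667, 0.745, -0.0, 0.0]
contact_force: [-4.1, -0.5, 10.7]
gripper_width: 9.4
grasp_force: 59.9
```

```bash
python3 -c "
from h import *
st()"
```

```text
t 10.85 p [456.1 304.8  55. ] q [-6.675e-01  7.446e-01 -1.000e-04  5.000e-04] w 9.416415117896271 f [-4.1 -0.5 10.7] g 59.93287058954593
```

Emit:
{"method": "carry_out", "body": {
  "motion": [
    [0,0,0,0,1,0,-1],
    [0,0,0,0,1,0,-0.3],
    [0,0,0,0,1,0,-0.3],
    [0,0,0,0,1,-35,-0.3],
    [0,0,0,0,1,-90,-0.2]
  ]
}}

```text
clock: 11.48
position: [453.9, 303.4, 142.1]
ee_rot: [-0.667, 0.745, -0.0, -0.003]
contact_force: [0.3, 1.1, 0.3]
gripper_width: 34.2
grasp_force: 0.0
```

```bash
python3 - <<'E'
from h import *
st();w=shot('wrist','w7.png')
go([(505,90,140,173),(505.5,-128,100,173.6),(505.5,-128,16.5,173.6)])
E
```

```text
t 11.475 p [453.9 303.4 142.1] q [-6.671e-01  7.450e-01 -3.000e-04 -3.000e-03] w 34.16971705853383 f [0.3 1.1 0.3] g 0.0
turn [-0.009, 0.008, 0.014] shift [210.7, -70.0, 10.4] rows 3.6
turn [0.0, 0.0, -0.01] shift [216.3, -27.1, 40.0] rows 3.5
turn [0.0, 0.0, 0.0] shift [0.0, 0.0, 83.5] rows 1.3
```

View pics/w7.png

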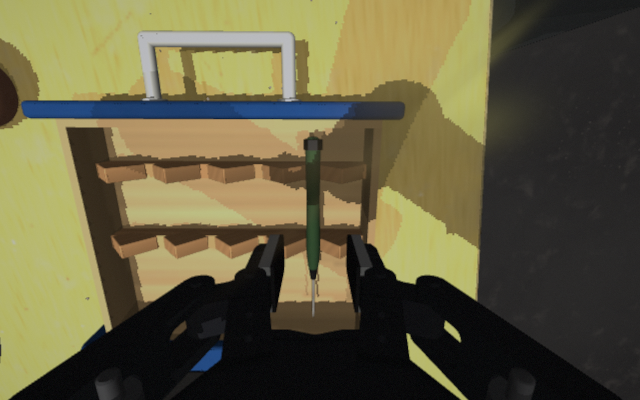

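Emit:
{"method": "carry_out", "body": {
  "motion": [
    [0,0,0.01,211,-70,10,-0.2],
    [0,0,0.01,211,-70,10,-0.2],
    [0,0,0.01,211,-70,10,-0.2],
    [0,0,0.01,211,-70,10,-0.2]
  ]
}}

```text
clock: 12.02
position: [501.1, 84.5, 132.8]
ee_rot: [-0.663, 0.749, 0.0, -0.0]
contact_force: [0.3, -0.3, -0.3]
gripper_width: 34.1
grasp_force: 0.0
```

Emit:
{"method": "carry_out", "body": {
  "motion": [
    [0,0,-0.01,216,-27,40,-0.2],
    [0,0,-0.01,216,-27,40,-0.2],
    [0,0,-0.01,216,-27,40,-0.2],
    [0,0,-0.01,216,-27,40,-0.2],
    [0,0,-0.01,216,-27,40,-0.2]
  ]
}}

```text
clock: 12.65
position: [501.4, -132.6, 92.2]
ee_rot: [-0.666, 0.746, 0.001, -0.001]
contact_force: [0.4, -0.3, -0.8]
gripper_width: 34.1
grasp_force: 0.0
```

```bash
python3 - <<'E'
from h import *
st();go([(505.5,-128,16.5,173.6)])
for o in tools(shot('wrist'),(0,0,640,400),amin=100)+tools(shot('top'),(230,165,330,275),z=43,amin=30):
    if o['n'] in('orange','green'): print(o['n'],o['area'],o['mu'].round(1),'d',o['d'].round(3),'lo',o['lo'].round(1),'hi',o['hi'].round(1),'L',o['len'].round(),np.round(o['px']))
E
```

```text
t 12.65 p [ 501.4 -132.6   92.2] q [-6.656e-01  7.463e-01  7.000e-04 -8.000e-04] w 34.07512176641621 f [ 0.4 -0.3 -0.8] g 0.0
turn [0.002, -0.0, -0.003] shift [-5.1, -3.7, 75.7] rows 1.2
orange 677 [ 507.2 -106.6] d [0.106 0.994] lo [ 504.3 -133.3] hi [510.3 -77.2] L 56.0 [311. 239.]
orange 254 [316.8 -29.9] d [-0.72   0.694] lo [328.4 -41.1] hi [305.1 -18.5] L 32.0 [537. 296.]
orange 181 [635.5  20.9] d [-0.838 -0.546] lo [648.6  29.4] hi [621.6  11.8] L 32.0 [194. 375.]
green 140 [457.6 309.8] d [0.11  0.994] lo [452.1 259.4] hi [463.4 362. ] L 103.0 [271. 242.]
```

Emit:
{"method": "carry_out", "body": {
  "motion": [
    [0,0,0,-6,-3.5,45,-0.2],
    [0,0,0,-6,-3.5,76,-0.2],
    [0,0,0,-6,-3.5,76,-1],
    [0,0,0,-6,-3.5,76,-1],
    [0,0,0,-6,-3.5,76,-1]
  ]
}}

```text
clock: 13.38
position: [506.9, -124.7, 18.5]
ee_rot: [-0.667, 0.745, -0.001, 0.001]
contact_force: [-0.7, -0.7, 0.0]
gripper_width: 8.0
grasp_force: 58.9
```

Emit:
{"method": "carry_out", "body": {
  "motion": [
    [0,0,0,0,0,0,-1],
    [0,0,0,0,0,-50,-1],
    [0,0,0,0,0,-110,-1],
    [0,0,0,0,0,-110,-1]
  ]
}}

```text
clock: 13.88
position: [509.7, -125.1, 132.8]
ee_rot: [-0.667, 0.745, -0.004, 0.005]
contact_force: [-0.3, -0.7, -0.9]
gripper_width: 7.9
grasp_force: 58.9
```

```bash
python3 - <<'E'
from h import *
st()
# groove k = g0 + 45k*(.994,-.11), aim y -1
g=np.array([457.1,305.2])+45*np.array([.994,-.11]); print(g)
go([(504,90,132,173.7),(g[0],g[1]+1,100,173.7),(g[0],g[1]+1,58,173.7)])
E
```

```text
t 13.875 p [ 509.7 -125.1  132.8] q [-0.6674  0.7446 -0.0042  0.0045] w 7.930460194313756 f [-0.3 -0.7 -0.9] g 58.89237876981497
[501.83 300.25]
turn [-0.012, 0.001, 0.001] shift [-213.2, 29.2, 0.7] rows 3.4
turn [0.0, 0.0, 0.0] shift [-209.7, 25.3, 32.0] rows 3.4
turn [0.0, 0.0, 0.0] shift [0.0, 0.0, 42.0] rows 0.7
```

Emit:
{"method": "carry_out", "body": {
  "motion": [
    [0,0,0,-213,29,1,-1],
    [0,0,0,-213,29,1,-1],
    [0,0,0,-213,29,1,-1],
    [0,0,0,-213,29,1,-1]
  ]
}}

```text
clock: 14.38
position: [500.3, 92.4, 125.9]
ee_rot: [-0.668, 0.744, 0.0, -0.0]
contact_force: [-0.1, 0.3, -0.3]
gripper_width: 7.9
grasp_force: 58.9
```

Emit:
{"method": "carry_out", "body": {
  "motion": [
    [0,0,0,-210,25,32,-1],
    [0,0,0,-210,25,32,-1],
    [0,0,0,-210,25,32,-1],
    [0,0,0,-210,25,32,-1],
    [0,0,0,-210,25,32,-1]
  ]
}}

```text
clock: 15.0
position: [498.5, 302.3, 93.2]
ee_rot: [-0.668, 0.744, 0.0, -0.001]
contact_force: [0.0, -0.5, -0.3]
gripper_width: 8.2
grasp_force: 58.9
```

```bash
python3 - <<'E'
from h import *
st();go([(501.8,301.5,59,173.7)])
w=shot('wrist','w8.png')
for o in tools(w,(150,100,450,400),z=84,amin=60): print(o['n'],o['area'],o['mu'].round(1),'d',o['d'].round(3),'lo',o['lo'].round(1),'hi',o['hi'].round(1),np.round(o['px']))
E
```

```text
t 15.0 p [498.5 302.3  93.2] q [-0.6679  0.7443  0.     -0.0009] w 8.235049781103271 f [ 0.  -0.5 -0.3] g 58.893895111978054
turn [0.001, -0.001, 0.002] shift [0.4, -3.4, 34.2] rows 0.6
orange 427 [563.2 251.8] d [-1.   -0.01] lo [576.5 252. ] hi [548.5 251.7] [174. 175.]
orange 136 [542.8 251.8] d [-1.    -0.024] lo [548.9 251.9] hi [536.  251.6] [214. 170.]
orange 637 [441.8 268.7] d [-0.999  0.047] lo [456.8 268. ] hi [429.8 269.3] [421. 182.]
orange 2439 [497.9 296.7] d [0.113 0.994] lo [493.3 256.2] hi [503.8 348.4] [315. 242.]
orange 1880 [555.3 299.1] d [-0.996  0.086] lo [589.6 296.2] hi [518.3 302.3] [210. 259.]
orange 722 [447.6 311.8] d [-0.887  0.462] lo [460.1 305.3] hi [435.8 318. ] [411. 260.]
orange 162 [474.3 309.2] d [-0.151  0.988] lo [475.2 303.4] hi [473.  317.8] [361. 261.]
green 1685 [463.9 291.5] d [0.12  0.993] lo [460.2 261.2] hi [467.7 323. ] [379. 228.]
```

Emit:
{"method": "carry_out", "body": {
  "motion": [
    [0,0,0,-1,-3.4,20,-1],
    [0,0,0,-1,-3.4,32,-1],
    [0,0,0,-1,-3.4,35,-1],
    [0,0,0,-1,-3.4,37,-1],
    [0,0,0,-1,-3.4,37,-1]
  ]
}}

```text
clock: 15.68
position: [502.9, 302.0, 57.8]
ee_rot: [-0.667, 0.745, 0.0, 0.0]
contact_force: [0.2, -0.1, 0.3]
gripper_width: 7.7
grasp_force: 58.9
```

```bash
python3 -c "
from h import *
st()"
```

```text
t 15.675 p [502.9 302.   57.8] q [-6.671e-01  7.450e-01  0.000e+00  4.000e-04] w 7.7139276196680555 f [ 0.2 -0.1  0.3] g 58.891504146158695
```

Emit:
{"method": "carry_out", "body": {
  "motion": [
    [0,0,0,0,1,2,-1],
    [0,0,0,0,1,3.5,-1],
    [0,0,0,0,1,3.5,-1]
  ]
}}

```text
clock: 16.05
position: [501.9, 302.7, 56.2]
ee_rot: [-0.668, 0.745, -0.0, 0.001]
contact_force: [-3.8, -0.4, 10.9]
gripper_width: 7.8
grasp_force: 60.2
```

Emit:
{"method": "carry_out", "body": {
  "motion": [
    [0,0,0,0,1,0,-1],
    [0,0,0,0,1,0,-0.3],
    [0,0,0,0,1,0,-0.3],
    [0,0,0,0,1,-35,-0.3],
    [0,0,0,0,1,-90,-0.2]
  ]
}}

```text
clock: 16.68
position: [499.7, 301.3, 142.5]
ee_rot: [-0.667, 0.745, -0.0, -0.003]
contact_force: [0.3, 1.2, -0.2]
gripper_width: 34.0
grasp_force: 0.0
```

```bash
python3 - <<'E'
from h import *
st()
w=shot('wrist')
for o in tools(w,(240,100,450,330),z=43.5,amin=200): print(o['n'],o['area'],o['mu'].round(1),'d',o['d'].round(3),'lo',o['lo'].round(1),'hi',o['hi'].round(1),np.round(o['px']))
go([(560,90,140,183),(564.2,-127,95,192.7),(564.2,-127,16.5,192.7)])
E
```

```text
t 16.675 p [499.7 301.3 142.5] q [-6.671e-01  7.450e-01 -1.000e-04 -2.900e-03] w 33.99051400587896 f [ 0.3  1.2 -0.2] g 0.0
orange 1636 [501.6 314. ] d [0.091 0.996] lo [496.5 257.7] hi [504.9 350.1] [314. 218.]
orange 243 [427.  282.2] d [-0.998  0.064] lo [444.6 281.1] hi [411.1 283.2] [401. 172.]
orange 287 [556.6 328.1] d [-0.941 -0.339] lo [570.5 333.1] hi [541.3 322.5] [253. 240.]
orange 376 [435.9 344.7] d [-0.995  0.096] lo [453.1 343.1] hi [419.6 346.3] [392. 243.]
green 731 [456.2 314.1] d [0.102 0.995] lo [453.2 284.8] hi [459.3 344.6] [367. 213.]
turn [-0.01, 0.007, -0.16] shift [207.2, -78.6, 11.6] rows 3.6
turn [0.0, 0.0, -0.169] shift [216.9, 7.2, 45.0] rows 3.5
turn [0.0, 0.0, 0.0] shift [0.0, 0.0, 78.5] rows 1.3
```

Emit:
{"method": "carry_out", "body": {
  "motion": [
    [0,0,-0.16,207,-79,12,-0.2],
    [0,0,-0.16,207,-79,12,-0.2],
    [0,0,-0.16,207,-79,12,-0.2],
    [0,0,-0.16,207,-79,12,-0.2]
  ]
}}

```text
clock: 17.23
position: [556.5, 85.0, 131.3]
ee_rot: [0.724, -0.69, -0.0, 0.0]
contact_force: [0.3, 0.9, 0.1]
gripper_width: 34.3
grasp_force: 0.0
```

Emit:
{"method": "carry_out", "body": {
  "motion": [
    [0,0,-0.169,217,7,45,-0.2],
    [0,0,-0.169,217,7,45,-0.2],
    [0,0,-0.169,217,7,45,-0.2],
    [0,0,-0.169,217,7,45,-0.2],
    [0,0,-0.169,217,7,45,-0.2]
  ]
}}

```text
clock: 17.85
position: [559.5, -131.6, 85.5]
ee_rot: [0.779, -0.627, -0.001, 0.001]
contact_force: [-0.2, 1.1, -0.1]
gripper_width: 34.1
grasp_force: 0.0
```

```bash
python3 - <<'E'
from h import *
st();go([(564,-126.5,16.5,192.7)])
for o in tools(shot('wrist'),(0,0,640,400),amin=100)+tools(shot('top'),(230,165,330,275),z=43,amin=30):
    if 1 and o['area']<2500: print(o['n'],o['area'],o['mu'].round(1),'d',o['d'].round(3),'lo',o['lo'].round(1),'hi',o['hi'].round(1),'L',o['len'].round(),np.round(o['px']))
E
```

```text
t 17.85 p [ 559.5 -131.6   85.5] q [ 7.788e-01 -6.273e-01 -8.000e-04  6.000e-04] w 34.09296951673101 f [-0.2  1.1 -0.1] g 0.0
turn [0.002, 0.0, -0.007] shift [-4.0, -5.6, 69.0] rows 1.1
red 127 [ 705.6 -190.6] d [-0.744 -0.668] lo [ 709.7 -186.9] hi [ 702.3 -193.6] L 10.0 [124.  89.]
red 1896 [ 615.2 -158.4] d [-0.022  1.   ] lo [ 616.3 -207.4] hi [ 614.  -100.8] L 107.0 [249. 161.]
red 1693 [ 694.7 -125.6] d [-0.16   0.987] lo [ 703.3 -178.8] hi [684.1 -60.5] L 120.0 [136. 180.]
red 343 [ 571.2 -159.8] d [-0.162  0.987] lo [ 572.9 -170.2] hi [ 569.1 -147.4] L 23.0 [307. 173.]
red 1024 [ 558.3 -105.2] d [-0.218  0.976] lo [ 566.5 -141.7] hi [549.7 -66.8] L 77.0 [309. 241.]
orange 532 [627.3  35.1] d [0.498 0.867] lo [614.9  13.4] hi [643.1  62.5] L 57.0 [204. 364.]
orange 106 [502.5 303.7] d [0.113 0.994] lo [497.5 260.1] hi [507.4 347.6] L 88.0 [274. 225.]
green 141 [457.7 310.1] d [0.109 0.994] lo [452.1 259.4] hi [463.3 362. ] L 103.0 [271. 242.]
```

Emit:
{"method": "carry_out", "body": {
  "motion": [
    [0,0,0,-4,-5,40,-0.2],
    [0,0,0,-4,-5,69.5,-0.2],
    [0,0,0,-4,-5,69.5,-1],
    [0,0,0,-4,-5,69.5,-1],
    [0,0,0,-4,-5,69.5,-1]
  ]
}}

```text
clock: 18.58
position: [564.9, -123.9, 18.5]
ee_rot: [0.78, -0.625, 0.001, -0.001]
contact_force: [-0.3, -0.7, -1.2]
gripper_width: 9.0
grasp_force: 59.2
```

Emit:
{"method": "carry_out", "body": {
  "motion": [
    [0,0,0,0,0,0,-1],
    [0,0,0,0,0,-50,-1],
    [0,0,0,0,0,-110,-1],
    [0,0,0,0,0,-110,-1]
  ]
}}

```text
clock: 19.08
position: [567.8, -124.5, 133.4]
ee_rot: [0.78, -0.625, 0.005, -0.004]
contact_force: [0.3, -0.2, -0.8]
gripper_width: 9.7
grasp_force: 59.2
```

```bash
python3 - <<'E'
from h import *
st()
g=np.array([457.1,305.2])+90*np.array([.994,-.11]); print(g)
go([(554,90,132,183),(g[0],g[1],100,173.7)])
E
```

```text
t 19.075 p [ 567.8 -124.5  133.4] q [ 0.7804 -0.6253  0.0051 -0.0038] w 9.733180403069676 f [ 0.3 -0.2 -0.8] g 59.24201650545001
[546.56 295.3 ]
turn [-0.012, -0.002, 0.167] shift [-212.4, -33.3, 1.1] rows 3.4
turn [-0.0, -0.0, 0.162] shift [-205.4, -3.3, 32.0] rows 3.3
```

Emit:
{"method": "carry_out", "body": {
  "motion": [
    [0,0,0.167,-212,-33,1,-1],
    [0,0,0.167,-212,-33,1,-1],
    [0,0,0.167,-212,-33,1,-1],
    [0,0,0.167,-212,-33,1,-1]
  ]
}}

```text
clock: 19.58
position: [549.6, 92.4, 125.8]
ee_rot: [0.726, -0.688, -0.0, 0.0]
contact_force: [1.2, -0.5, 0.3]
gripper_width: 9.5
grasp_force: 59.2
```

Emit:
{"method": "carry_out", "body": {
  "motion": [
    [0,0,0.162,-205,-3,32,-1],
    [0,0,0.162,-205,-3,32,-1],
    [0,0,0.162,-205,-3,32,-1],
    [0,0,0.162,-205,-3,32,-1],
    [0,0,0.162,-205,-3,32,-1]
  ]
}}

```text
clock: 20.2
position: [542.1, 295.2, 93.2]
ee_rot: [-0.668, 0.744, 0.0, -0.001]
contact_force: [0.3, -0.8, 0.2]
gripper_width: 9.1
grasp_force: 59.2
```

```bash
python3 - <<'E'
from h import *
s=st();go([(546.0,297,58,173.7)])
for o in tools(shot('wrist'),(150,100,450,400),z=s['position'][2]-12,amin=60):
    if o['n']=='red' : print(o['n'],o['area'],o['mu'].round(1),'d',o['d'].round(3),'lo',o['lo'].round(1),'hi',o['hi'].round(1),np.round(o['px']),(o['lo']+46*o['d']).round(1),(o['hi']-57*o['d']).round(1))
E
```

```text
t 20.2 p [542.1 295.2  93.2] q [-6.678e-01  7.444e-01  1.000e-04 -1.000e-03] w 9.100477784559029 f [ 0.3 -0.8  0.2] g 59.24601936712861
turn [0.001, -0.001, 0.002] shift [-2.2, -3.8, 35.2] rows 0.6
red 78 [535.7 237.9] d [-0.993  0.121] lo [539.8 237.4] hi [531.5 238.4] [316. 144.] [494.1 243. ] [588.1 231.5]
red 3282 [541.9 293.1] d [0.113 0.994] lo [536.7 247.6] hi [548.3 349.4] [315. 245.] [541.9 293.3] [541.9 292.7]
```

Emit:
{"method": "carry_out", "body": {
  "motion": [
    [0,0,0,-2.5,-3.8,20,-1],
    [0,0,0,-2.5,-3.8,32,-1],
    [0,0,0,-2.5,-3.8,35,-1],
    [0,0,0,-2.5,-3.8,37.5,-1],
    [0,0,0,-2.5,-3.8,37.5,-1]
  ]
}}

```text
clock: 20.88
position: [547.0, 296.6, 57.1]
ee_rot: [-0.667, 0.745, -0.0, 0.0]
contact_force: [0.2, -0.3, 1.5]
gripper_width: 9.5
grasp_force: 59.3
```

Emit:
{"method": "carry_out", "body": {
  "motion": [
    [0,0,0,0,0,1.5,-1],
    [0,0,0,0,0,2,-1]
  ]
}}

```text
clock: 21.12
position: [547.1, 297.1, 56.9]
ee_rot: [-0.667, 0.745, -0.0, 0.001]
contact_force: [-4.7, -1.0, 10.2]
gripper_width: 9.2
grasp_force: 60.4
```

Emit:
{"method": "carry_out", "body": {
  "motion": [
    [0,0,0,0,1.5,0,-1],
    [0,0,0,0,1.5,0,-0.3],
    [0,0,0,0,1.5,0,-0.3],
    [0,0,0,0,1.5,-35,-0.3],
    [0,0,0,0,1.5,-90,-0.2]
  ]
}}

```text
clock: 21.75
position: [544.4, 296.1, 143.4]
ee_rot: [-0.667, 0.745, 0.0, -0.003]
contact_force: [1.2, 0.4, -0.1]
gripper_width: 34.2
grasp_force: 0.0
```

```bash
python3 - <<'E'
from h import *
st()
go([(605,90,140,177),(619,-155,105,181)])
E
```

```text
t 21.75 p [544.4 296.1 143.4] q [-6.671e-01  7.450e-01  1.000e-04 -2.800e-03] w 34.21235566800881 f [ 1.2  0.4 -0.1] g 0.0
turn [0.004, -0.004, -0.058] shift [198.1, -82.9, 3.9] rows 3.4
turn [-0.0, 0.0, -0.07] shift [243.9, -26.8, 35.0] rows 4.0
```

Emit:
{"method": "carry_out", "body": {
  "motion": [
    [0,0,-0.058,198,-83,4,-0.2],
    [0,0,-0.058,198,-83,4,-0.2],
    [0,0,-0.058,198,-83,4,-0.2],
    [0,0,-0.058,198,-83,4,-0.2]
  ]
}}

```text
clock: 22.25
position: [606.5, 87.9, 140.4]
ee_rot: [-0.687, 0.726, 0.0, -0.0]
contact_force: [-0.5, 0.2, 0.3]
gripper_width: 34.1
grasp_force: 0.0
```

Emit:
{"method": "carry_out", "body": {
  "motion": [
    [0,0,-0.07,244,-27,35,-0.2],
    [0,0,-0.07,244,-27,35,-0.2],
    [0,0,-0.07,244,-27,35,-0.2],
    [0,0,-0.07,244,-27,35,-0.2],
    [0,0,-0.07,244,-27,35,-0.2]
  ]
}}

```text
clock: 22.88
position: [619.4, -158.3, 104.2]
ee_rot: [0.711, -0.703, -0.001, 0.001]
contact_force: [1.0, -0.3, -0.3]
gripper_width: 34.4
grasp_force: 0.0
```

```bash
python3 - <<'E'
from h import *
st();go([(615.7,-160.5,16.5,181)])
for o in tools(shot('wrist'),(0,0,640,400),amin=100)+tools(shot('top'),(230,165,330,275),z=43,amin=30):
    if 1 and o['area']<2500: print(o['n'],o['area'],o['mu'].round(1),'d',o['d'].round(3),'lo',o['lo'].round(1),'hi',o['hi'].round(1),'L',o['len'].round(),np.round(o['px']))
E
```

```text
t 22.875 p [ 619.4 -158.3  104.2] q [ 0.7112 -0.703  -0.0008  0.0008] w 34.42130058478387 f [ 1.  -0.3 -0.3] g 0.0
turn [0.002, -0.0, -0.006] shift [2.1, 3.5, 87.7] rows 1.4
red 151 [ 616.9 -200.9] d [0.337 0.941] lo [ 614.6 -207.3] hi [ 620.1 -192.1] L 16.0 [318. 153.]
red 872 [ 696.1 -137.5] d [-0.159  0.987] lo [ 702.5 -177.6] hi [688.5 -90.8] L 88.0 [225. 225.]
red 734 [ 614.2 -132.3] d [-0.012  1.   ] lo [ 614.6 -165.2] hi [ 613.8 -100.1] L 65.0 [320. 232.]
orange 161 [ 615.6 -193.4] d [0.04  0.999] lo [ 615.1 -206.5] hi [ 616.1 -181.3] L 25.0 [320. 162.]
orange 1168 [335.5 -30.5] d [-0.864  0.503] lo [355.1 -41.9] hi [307.1 -14. ] L 56.0 [606. 332.]
red 141 [547.7 299.7] d [0.11  0.994] lo [542.2 250.1] hi [553.6 353.5] L 104.0 [275. 208.]
orange 109 [502.5 304. ] d [0.114 0.993] lo [497.4 260.1] hi [507.5 347.6] L 88.0 [273. 225.]
green 140 [457.7 310.2] d [0.109 0.994] lo [452.1 259.4] hi [463.4 362. ] L 103.0 [271. 242.]
```

Emit:
{"method": "carry_out", "body": {
  "motion": [
    [0,0,0,4,4,50,-0.2],
    [0,0,0,4,4,88,-0.2],
    [0,0,0,4,4,88,-1],
    [0,0,0,4,4,88,-1],
    [0,0,0,4,4,88,-1]
  ]
}}

```text
clock: 23.6
position: [616.9, -157.5, 18.6]
ee_rot: [0.714, -0.7, 0.0, -0.0]
contact_force: [0.4, -0.0, -0.3]
gripper_width: 9.8
grasp_force: 59.1
```

Emit:
{"method": "carry_out", "body": {
  "motion": [
    [0,0,0,0,0,0,-1],
    [0,0,0,0,0,-50,-1],
    [0,0,0,0,0,-110,-1],
    [0,0,0,0,0,-110,-1]
  ]
}}

```text
clock: 24.1
position: [620.1, -158.6, 134.6]
ee_rot: [0.714, -0.7, 0.005, -0.004]
contact_force: [0.1, 0.6, -0.6]
gripper_width: 9.3
grasp_force: 59.2
```

```bash
python3 - <<'E'
from h import *
st()
g=np.array([457.4,305.5])+135*np.array([.994,-.11]); print(g)
go([(604,80,132,177),(g[0],g[1],98,173.7)])
E
```

```text
t 24.1 p [ 620.1 -158.6  134.6] q [ 0.7137 -0.7004  0.0052 -0.0041] w 9.301209189572223 f [ 0.1  0.6 -0.6] g 59.15120252408087
[591.59 290.65]
turn [-0.013, -0.001, 0.071] shift [-238.9, 11.6, 2.0] rows 3.8
turn [0.0, 0.0, 0.058] shift [-209.7, 23.4, 34.0] rows 3.4
```

Emit:
{"method": "carry_out", "body": {
  "motion": [
    [0,0,0.071,-239,12,2,-1],
    [0,0,0.071,-239,12,2,-1],
    [0,0,0.071,-239,12,2,-1],
    [0,0,0.071,-239,12,2,-1]
  ]
}}

```text
clock: 24.6
position: [599.4, 82.6, 125.4]
ee_rot: [-0.688, 0.725, 0.0, -0.0]
contact_force: [-0.1, -0.1, -0.1]
gripper_width: 9.6
grasp_force: 59.1
```

Emit:
{"method": "carry_out", "body": {
  "motion": [
    [0,0,0.058,-210,23,34,-1],
    [0,0,0.058,-210,23,34,-1],
    [0,0,0.058,-210,23,34,-1],
    [0,0,0.058,-210,23,34,-1],
    [0,0,0.058,-210,23,34,-1]
  ]
}}

```text
clock: 25.22
position: [587.6, 292.9, 90.7]
ee_rot: [-0.668, 0.744, 0.0, -0.001]
contact_force: [-0.1, -0.2, -0.1]
gripper_width: 9.7
grasp_force: 59.1
```

```bash
python3 - <<'E'
from h import *
s=st();go([(591.2,292,58,173.7)])
for o in tools(shot('wrist'),(150,100,450,400),z=s['position'][2]-12,amin=60):
    if o['n']=='red' : print(o['n'],o['area'],o['mu'].round(1),'d',o['d'].round(3),'lo',o['lo'].round(1),'hi',o['hi'].round(1),np.round(o['px']),(o['lo']+46*o['d']).round(1),(o['hi']-57*o['d']).round(1))
E
```

```text
t 25.225 p [587.6 292.9  90.7] q [-6.676e-01  7.445e-01  1.000e-04 -8.000e-04] w 9.672137443176398 f [-0.1 -0.2 -0.1] g 59.14343520998955
turn [0.001, -0.001, 0.001] shift [0.4, -3.7, 32.7] rows 0.5
red 80 [581.  234.1] d [-0.994  0.106] lo [585.1 233.6] hi [576.9 234.5] [315. 141.] [539.4 238.5] [633.5 228.5]
red 1973 [551.7 278.8] d [0.123 0.992] lo [547.4 244.5] hi [556.1 314.9] [380. 219.] [553.1 290.1] [549.1 258.3]
red 3300 [587.3 289.5] d [0.113 0.994] lo [582.1 243.2] hi [593.9 347. ] [315. 243.] [587.3 289. ] [587.4 290.4]
```

Grip point is at y≈289.7; wanted ≈290.6.

Emit:
{"method": "carry_out", "body": {
  "motion": [
    [0,0,0,-1,-3.7,18,-1],
    [0,0,0,-1,-3.7,30,-1],
    [0,0,0,-1,-3.7,33,-1],
    [0,0,0,-1,-3.7,35,-1],
    [0,0,0,-1,-3.7,35,-1]
  ]
}}

```text
clock: 25.9
position: [591.5, 291.6, 57.0]
ee_rot: [-0.667, 0.745, 0.0, -0.001]
contact_force: [-3.0, -1.4, 1.2]
gripper_width: 9.6
grasp_force: 59.4
```

Emit:
{"method": "carry_out", "body": {
  "motion": [
    [0,0,0,0,0,1,-1],
    [0,0,0,0,0,1.5,-1]
  ]
}}

```text
clock: 26.15
position: [591.7, 292.3, 56.8]
ee_rot: [-0.667, 0.745, 0.0, -0.0]
contact_force: [-6.4, -0.5, 9.3]
gripper_width: 9.3
grasp_force: 60.2
```

Emit:
{"method": "carry_out", "body": {
  "motion": [
    [0,0,0,0,1.5,0,-1],
    [0,0,0,0,1.5,0,-0.3],
    [0,0,0,0,1.5,0,-0.3],
    [0,0,0,0,1.5,-35,-0.3],
    [0,0,0,0,1.5,-90,-0.2]
  ]
}}

```text
clock: 26.78
position: [589.9, 291.6, 143.7]
ee_rot: [-0.667, 0.745, 0.0, -0.003]
contact_force: [0.3, 0.9, -0.6]
gripper_width: 34.2
grasp_force: 0.0
```

```bash
python3 - <<'E'
from h import *
st(); go([(508,142,145,173.7),(508,142,44,173.7)])
w=shot('wrist','w9.png')
for o in tools(w,(240,100,520,330),z=43.5,amin=200): print(o['n'],o['area'],o['mu'].round(1),'d',o['d'].round(3),'lo',o['lo'].round(1),'hi',o['hi'].round(1),np.round(o['px']))
E
```

```text
t 26.775 p [589.9 291.6 143.7] q [-6.667e-01  7.453e-01  2.000e-04 -2.500e-03] w 34.22293994582908 f [ 0.3  0.9 -0.6] g 0.0
turn [0.004, -0.003, -0.001] shift [157.8, 64.8, -0.5] rows 2.7
turn [0.0, 0.0, 0.0] shift [0.0, 0.0, 101.0] rows 1.6
red 1441 [590.4 293.8] d [0.112 0.994] lo [584.8 243.9] hi [596.8 350.1] [314. 205.]
red 881 [545.2 300.1] d [0.118 0.993] lo [541. 265.] hi [549.2 333.8] [368. 207.]
orange 597 [529.6 268.4] d [-0.924  0.381] lo [548.9 260.4] hi [504.5 278.7] [385. 168.]
orange 2057 [495.6 313.4] d [0.357 0.934] lo [477.  264.9] hi [510.8 353.1] [427. 215.]
orange 250 [433.5 282.6] d [-0.986  0.169] lo [444.6 280.7] hi [418.5 285.2] [503. 173.]
orange 496 [613.1 322.4] d [-0.867  0.498] lo [633.5 310.7] hi [598.3 330.9] [292. 240.]
orange 375 [435.7 348.5] d [-0.995  0.104] lo [452.2 346.7] hi [421.2 350. ] [495. 246.]
orange 225 [577.6 332.1] d [-0.874  0.486] lo [589.3 325.6] hi [565.7 338.7] [333. 246.]
green 1621 [455.3 312.2] d [0.119 0.993] lo [449.3 262.3] hi [462.1 368.7] [475. 208.]
```

View pics/w9.png

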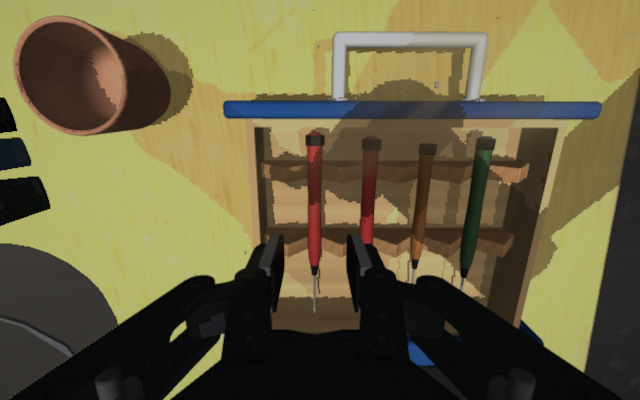

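Emit:
{"method": "carry_out", "body": {
  "motion": [
    [0,0,0,158,65,0,-1],
    [0,0,0,158,65,0,-1],
    [0,0,0,158,65,0,-1],
    [0,0,0,158,65,0,-1]
  ]
}}

```text
clock: 27.32
position: [507.1, 140.1, 145.5]
ee_rot: [-0.666, 0.746, 0.0, -0.0]
contact_force: [0.7, 0.8, -0.3]
gripper_width: -0.2
grasp_force: 0.0
```

Emit:
{"method": "carry_out", "body": {
  "motion": [
    [0,0,0,0,0,60,-1],
    [0,0,0,0,0,100,-1],
    [0,0,0,0,0,100,-1]
  ]
}}

```text
clock: 27.7
position: [507.5, 142.1, 42.5]
ee_rot: [-0.667, 0.745, 0.001, -0.003]
contact_force: [0.3, 0.3, 0.5]
gripper_width: 0.1
grasp_force: 0.0
```

Emit:
{"method": "carry_out", "body": {
  "motion": [
    [0,0,0,-15,0,0,-1],
    [0,0,0,-35,0,0,-1],
    [0,0,0,-55,0,0,-1],
    [0,0,0,-75,0,0,-1],
    [0,0,0,-90,0,0,-1]
  ]
}}

```text
clock: 28.32
position: [518.9, 233.8, 45.9]
ee_rot: [-0.667, 0.745, -0.0, 0.001]
contact_force: [0.5, -1.7, 2.0]
gripper_width: 0.2
grasp_force: 1.0
```

Emit:
{"method": "carry_out", "body": {
  "motion": [
    [0,0,0,-20,0,0,-1],
    [0,0,0,-40,0,0,-1],
    [0,0,0,-60,0,0,-1],
    [0,0,0,-78,0,0,-1],
    [0,0,0,-90,0,0,-1]
  ]
}}

```text
clock: 28.95
position: [528.6, 322.7, 45.1]
ee_rot: [-0.667, 0.745, 0.0, 0.0]
contact_force: [0.5, -3.2, 0.3]
gripper_width: 0.0
grasp_force: 1.0
```

Emit:
{"method": "carry_out", "body": {
  "motion": [
    [0,0,0,-8,0,0,-1],
    [0,0,0,-15,0,0,-1],
    [0,0,0,-20,0,0,-1]
  ]
}}

```text
clock: 29.32
position: [530.7, 341.2, 45.2]
ee_rot: [-0.667, 0.745, 0.0, -0.0]
contact_force: [1.5, -1.4, -0.1]
gripper_width: 0.3
grasp_force: 0.9
```

Emit:
{"method": "carry_out", "body": {
  "motion": [
    [0,0,0,-4,0,0,-1],
    [0,0,0,-8,0,0,-1],
    [0,0,0,-11,0,0,-1],
    [0,0,0,-11,0,0,-1]
  ]
}}

```text
clock: 29.82
position: [530.8, 344.0, 45.1]
ee_rot: [-0.666, 0.746, -0.003, -0.007]
contact_force: [3.0, -19.9, 6.9]
gripper_width: 0.1
grasp_force: 9.9
```

```bash
python3 -c "
from h import *
st()"
```

```text
t 29.825 p [530.8 344.   45.1] q [-0.6658  0.746  -0.0026 -0.0075] w 0.09615931567916007 f [  3.  -19.9   6.9] g 9.894924759864807
```

Emit:
{"method": "carry_out", "body": {
  "motion": [
    [0,0,0,20,0,0,-1],
    [0,0,0,60,0,0,-1],
    [0,0,0,100,0,-40,-1],
    [0,0,0,130,0,-100,-0.2],
    [0,0,0,150,0,-140,-0.2]
  ]
}}

```text
clock: 30.45
position: [515.4, 202.6, 187.7]
ee_rot: [-0.667, 0.745, 0.0, 0.002]
contact_force: [0.2, 0.4, -0.3]
gripper_width: 33.7
grasp_force: 0.0
```

```bash
python3 - <<'E'
from h import *
st(); go([(650,-10,200,181),(692,-123,120,189)])
t=shot('top','t10.png')
for o in tools(t,(340,130,480,262),amin=30): print(o['n'],o['area'],o['mu'].round(1),'d',o['d'].round(3),'lo',o['lo'].round(1),'hi',o['hi'].round(1),np.round(o['px']),o['len'].round())
hsv=cv2.cvtColor(t['color'],cv2.COLOR_BGR2HSV); r=t['color'][160:210,350:395]
m=cv2.inRange(hsv,(3,110,40),(17,255,230)); mm=np.zeros_like(m); mm[160:210,350:392]=m[160:210,350:392]
c=max(cv2.findContours(mm,0,2)[0],key=cv2.contourArea); q=cv2.minAreaRect(c); print(q); print([ray(t,p,5).round(1)[:2].tolist() for p in cv2.boxPoints(q)], ray(t,q[0],8).round(1))
E
```

```text
t 30.45 p [515.4 202.6 187.7] q [-6.667e-01  7.453e-01  2.000e-04  1.700e-03] w 33.68022087557205 f [ 0.2  0.4 -0.3] g 0.0
turn [-0.002, 0.003, -0.129] shift [196.3, -157.4, -12.5] rows 4.0
turn [0.0, 0.0, -0.14] shift [113.7, -40.0, 80.0] rows 2.3
red 83 [ 693.9 -122.8] d [-0.16   0.987] lo [ 703.1 -179.7] hi [684.5 -64.9] [430. 157.] 116.0
orange 32 [ 686.7 -105. ] d [-0.16   0.987] lo [ 693.3 -145.6] hi [680.2 -65. ] [423. 160.] 82.0
orange 561 [618.2  43.1] d [-0.995 -0.102] lo [664.8  47.9] hi [572.8  38.5] [371. 184.] 93.0
((371.14996337890625, 184.04998779296875), (33.2340202331543, 22.061731338500977), 81.8698959350586)
[[661.2, 77.2], [669.9, 16.5], [577.3, 6.0], [568.8, 65.9]] [618.3  41.7   8. ]
```

View pics/t10.png

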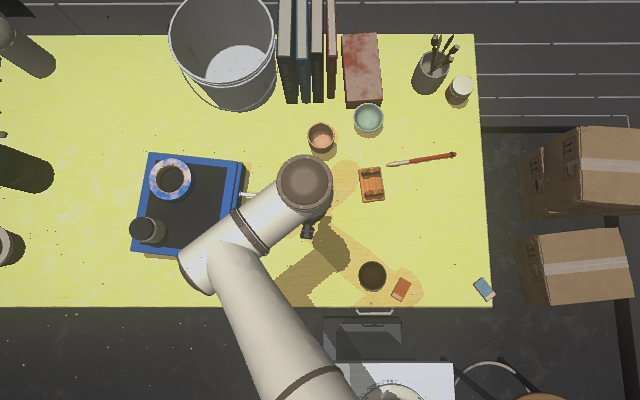

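```bash
python3 - <<'E'
from h import *
s=st(); print(np.round(s['joints'],2)); go([(618,120,170,181)])
E
```

```text
t 30.5 p [517.6 202.1 194.1] q [-0.6667  0.7453 -0.0013  0.0065] w 34.08572448107603 f [-1.2 -0.6  4.6] g 0.0
[ 0.66  0.3  -0.25  0.   -1.   -0.78]
turn [-0.011, 0.007, -0.129] shift [70.6, -108.6, 24.7] rows 2.1
```

Emit:
{"method": "carry_out", "body": {
  "motion": [
    [0,0,-0.129,71,-109,25,-0.2],
    [0,0,-0.129,71,-109,25,-0.2],
    [0,0,-0.129,71,-109,25,-0.2],
    [0,0,-0.129,71,-109,25,-0.2]
  ]
}}

```text
clock: 31.0
position: [615.7, 120.4, 159.7]
ee_rot: [0.713, -0.701, -0.0, 0.0]
contact_force: [-0.9, 0.0, 0.5]
gripper_width: 34.4
grasp_force: 0.0
```

```bash
python3 - <<'E'
from h import *
st(); w=shot('wrist','w11.png'); c=proj(w,(618,42,20)).astype(int); print(c)
u0,v0=c[0]-100,max(c[1]-75,0); print(u0,v0)
cv2.imwrite('pics/w11c.png',cv2.resize(w['color'][v0:v0+150,u0:u0+200],None,fx=4,fy=4,interpolation=cv2.INTER_CUBIC))
np.savez('w11',**{k:np.array(v) for k,v in w.items()})
E
```

```text
t 31.0 p [615.7 120.4 159.7] q [ 7.131e-01 -7.011e-01 -4.000e-04  0.000e+00] w 34.378403936738906 f [-0.9  0.   0.5] g 0.0
[313 106]
213 31
```

View pics/w11c.png

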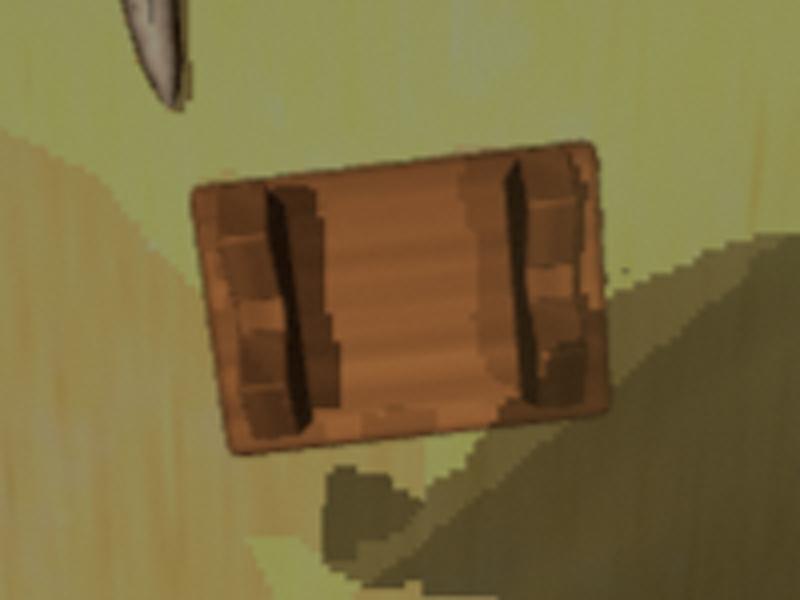

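```bash
python3 - <<'E'
from h import *
w=dict(np.load('w11.npz')); f=lambda x,y:(213+x/4,31+y/4)
C=np.array([ray(w,f(*p),10)[:2] for p in ((193,186),(598,143),(610,412),(234,454))]); print(C.round(1).tolist(),'ctr',C.mean(0).round(1))
print('len',np.linalg.norm(C[0]-C[1]).round(1),np.linalg.norm(C[3]-C[2]).round(1),np.linalg.norm(C[0]-C[3]).round(1))
d=(C[0]-C[1]+C[3]-C[2]);print('dir',np.degrees(np.arctan2(d[1],d[0])))
N=np.array([ray(w,f(*p),41)[:2] for p in ((262,315),(550,283))]); d=N[0]-N[1]; print('notches',N.round(1).tolist(),N.mean(0).round(1),np.linalg.norm(d).round(1),np.degrees(np.arctan2(d[1],d[0])))
go([(690,-60,140,189.2),(691.5,-123,100,189.2)])
E
```

```text
[[666.0, 17.2], [574.7, 6.7], [568.0, 65.7], [658.2, 77.2]] ctr [616.7  41.7]
len 91.9 90.9 60.4
dir 6.882190910393082
notches [[647.1, 45.4], [587.6, 38.1]] [617.4  41.7] 59.9 6.990755236834902
turn [0.0, 0.001, -0.142] shift [182.3, -71.3, 20.1] rows 3.1
turn [0.0, 0.0, 0.0] shift [62.4, 8.6, 40.0] rows 1.2
```

```bash
python3 - <<'E'
from h import *
w=dict(np.load('w11.npz')); print(ray(w,(213+178/4,31+108/4),6).round(1))
t=shot('top'); print(ray(t,(386.5,164.5),6).round(1),ray(t,(456.5,153.5),6).round(1))
go([(690,-95,100,189.2)])
E
```

```text
[6.695e+02 5.000e-01 6.000e+00]
[674.   -2.2   6. ] [ 705.  -197.8    6. ]
turn [-0.0, 0.001, -0.141] shift [217.8, -70.6, 60.5] rows 3.8
```

Emit:
{"method": "carry_out", "body": {
  "motion": [
    [0,0,-0.142,182,-71,20,-0.2],
    [0,0,-0.142,182,-71,20,-0.2],
    [0,0,-0.142,182,-71,20,-0.2],
    [0,0,-0.142,182,-71,20,-0.2],
    [0,0,-0.142,182,-71,20,-0.2]
  ]
}}

```text
clock: 31.72
position: [689.7, -59.5, 140.5]
ee_rot: [0.761, -0.648, -0.0, -0.0]
contact_force: [0.3, -0.0, 0.3]
gripper_width: 33.8
grasp_force: 0.0
```

```bash
python3 - <<'E'
from h import *
s=st(); w=shot('wrist','w12.png')
for o in tools(w,(0,0,640,400),amin=100):
    if o['n']=='red': print(o['n'],o['area'],o['mu'].round(1),'d',o['d'].round(3),'lo',o['lo'].round(1),'hi',o['hi'].round(1),np.round(o['px']),o['len'].round())
go([(690,-95,16,189.2)])
E
```

```text
t 31.725 p [689.7 -59.5 140.5] q [ 7.614e-01 -6.482e-01 -1.000e-04 -2.000e-04] w 33.765659749091576 f [ 0.3 -0.   0.3] g 0.0
red 104 [ 703.4 -191.5] d [-0.97  -0.243] lo [ 708.4 -190.2] hi [ 698.6 -192.7] [324.  38.] 10.0
red 987 [ 695.9 -145.5] d [-0.156  0.988] lo [ 701.3 -179.7] hi [688.4 -97.8] [324.  97.] 83.0
turn [-0.001, 0.0, 0.001] shift [36.0, 5.6, 124.8] rows 2.1
```

View pics/w12.png

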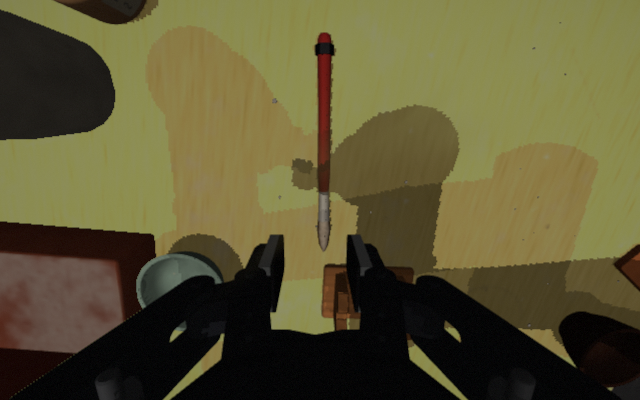

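Emit:
{"method": "carry_out", "body": {
  "motion": [
    [0,0,0,50,7,60,-0.2],
    [0,0,0,50,7,90,-0.2],
    [0,0,0,50,7,90,-0.2]
  ]
}}

```text
clock: 32.15
position: [688.2, -109.2, 47.1]
ee_rot: [0.762, -0.648, -0.003, 0.002]
contact_force: [-0.3, -0.0, -0.0]
gripper_width: 34.2
grasp_force: 0.0
```

```bash
python3 - <<'E'
from h import *
s=st(); w=shot('wrist')
for o in tools(w,(0,0,640,400),amin=100):
    if o['n']=='red': print(o['n'],o['area'],o['mu'].round(1),'d',o['d'].round(3),'lo',o['lo'].round(1),'hi',o['hi'].round(1),np.round(o['px']),o['len'].round())
go([(690.7,-109.5,16.5,189.2)])
E
```

```text
t 32.15 p [ 688.2 -109.2   47.1] q [ 0.7617 -0.648  -0.0031  0.0025] w 34.2411467967773 f [-0.3 -0.  -0. ] g 0.0
red 244 [ 703.6 -191.1] d [-0.965 -0.261] lo [ 708.6 -189.7] hi [ 699.  -192.3] [311.  93.] 10.0
red 958 [ 699.1 -161.5] d [-0.117  0.993] lo [ 701.2 -179.1] hi [ 695.8 -134. ] [310. 146.] 45.0
red 700 [685.4 -79.9] d [-0.191  0.982] lo [689.2 -99.4] hi [681.5 -59.9] [312. 271.] 40.0
turn [0.002, -0.0, 0.002] shift [0.4, -0.1, 33.6] rows 0.5
```

Emit:
{"method": "carry_out", "body": {
  "motion": [
    [0,0,0,0,-1,20,-0.2],
    [0,0,0,0,-1,31,-0.2],
    [0,0,0,0,-1,31,-1],
    [0,0,0,0,-1,31,-1],
    [0,0,0,0,-1,31,-1]
  ]
}}

```text
clock: 32.83
position: [692.5, -110.7, 19.9]
ee_rot: [0.761, -0.648, 0.0, -0.0]
contact_force: [1.2, -0.6, 0.5]
gripper_width: 9.2
grasp_force: 58.6
```

Emit:
{"method": "carry_out", "body": {
  "motion": [
    [0,0,0,0,0,0,-1],
    [0,0,0,0,0,-50,-1],
    [0,0,0,0,0,-110,-1],
    [0,0,0,0,0,-110,-1]
  ]
}}

```text
clock: 33.33
position: [695.8, -110.9, 136.8]
ee_rot: [0.762, -0.648, 0.005, -0.004]
contact_force: [-0.2, 0.0, -0.7]
gripper_width: 8.7
grasp_force: 58.7
```

```bash
python3 - <<'E'
from h import *
s=st(); print(s['joints'].round(2) if hasattr(s['joints'],'round') else np.round(s['joints'],2))
go([(660,-60,140,143),(617.5,41.5,125,96.9)])
E
```

```text
t 33.325 p [ 695.8 -110.9  136.8] q [ 0.7616 -0.648   0.0055 -0.0041] w 8.74265787453141 f [-0.2  0.  -0.7] g 58.73196283355355
[ 0.07  0.59  0.07  0.   -1.04  0.09]
turn [-0.014, 0.003, 0.807] shift [-56.0, 27.2, -3.7] rows 4.3
turn [0.0, 0.0, 0.805] shift [-55.5, 95.0, 15.0] rows 4.3
```

Emit:
{"method": "carry_out", "body": {
  "motion": [
    [0,0,0.807,-56,27,-4,-1],
    [0,0,0.807,-56,27,-4,-1],
    [0,0,0.807,-56,27,-4,-1],
    [0,0,0.807,-56,27,-4,-1],
    [0,0,0.807,-56,27,-4,-1]
  ]
}}

```text
clock: 33.95
position: [656.1, -59.6, 132.7]
ee_rot: [-0.444, 0.896, 0.0, -0.0]
contact_force: [-0.5, -0.0, 0.5]
gripper_width: 9.1
grasp_force: 58.8
```

Emit:
{"method": "carry_out", "body": {
  "motion": [
    [0,0,0.805,-55.5,95,15,-1],
    [0,0,0.805,-55.5,95,15,-1],
    [0,0,0.805,-55.5,95,15,-1],
    [0,0,0.805,-55.5,95,15,-1],
    [0,0,0.805,-55.5,95,15,-1]
  ]
}}

```text
clock: 34.58
position: [613.7, 42.1, 117.8]
ee_rot: [-0.058, 0.998, 0.0, -0.0]
contact_force: [0.0, -0.2, -0.7]
gripper_width: 9.0
grasp_force: 58.9
```

```bash
python3 - <<'E'
from h import *
s=st(); go([(617.2,41.7,70,96.9)])
w=shot('wrist')
for o in tools(w,(200,0,440,400),z=s['position'][2]-13.5,amin=100):
    if o['n']=='red': print(o['n'],o['area'],o['mu'].round(1),'d',o['d'].round(3),'lo',o['lo'].round(1),'hi',o['hi'].round(1),np.round(o['px']),o['len'].round())
E
```

```text
t 34.575 p [613.7  42.1 117.8] q [-5.810e-02  9.983e-01  0.000e+00 -5.000e-04] w 8.975163495146077 f [ 0.  -0.2 -0.7] g 58.86939524752961
turn [0.0, -0.001, -0.004] shift [-3.5, -0.8, 47.8] rows 0.8
red 812 [578.7  38.2] d [-0.993 -0.116] lo [608.6  41.7] hi [550.6  34.9] [316. 186.] 58.0
red 880 [646.   45.6] d [-0.995 -0.103] lo [665.8  47.6] hi [626.2  43.5] [315. 300.] 40.0
```

Emit:
{"method": "carry_out", "body": {
  "motion": [
    [0,0,0,-2,-0.5,25,-1],
    [0,0,0,-2,-0.5,45,-1],
    [0,0,0,-2,-0.5,50,-1],
    [0,0,0,-2,-0.5,52,-1],
    [0,0,0,-2,-0.5,52,-1]
  ]
}}

```text
clock: 35.25
position: [616.6, 41.7, 66.9]
ee_rot: [-0.059, 0.998, 0.0, 0.001]
contact_force: [-0.5, -0.2, -1.2]
gripper_width: 9.0
grasp_force: 58.9
```

Emit:
{"method": "carry_out", "body": {
  "motion": [
    [0,0,0,0,0,1,-1],
    [0,0,0,0,0,2,-1]
  ]
}}

```text
clock: 35.5
position: [616.4, 41.8, 64.8]
ee_rot: [-0.059, 0.998, 0.0, 0.0]
contact_force: [-0.1, -0.3, 0.3]
gripper_width: 8.7
grasp_force: 58.9
```

Emit:
{"method": "carry_out", "body": {
  "motion": [
    [0,0,0,0,0,1.5,-1],
    [0,0,0,0,0,3,-1]
  ]
}}

```text
clock: 35.75
position: [616.4, 41.5, 61.9]
ee_rot: [-0.06, 0.998, -0.0, 0.0]
contact_force: [-2.9, -0.2, 8.3]
gripper_width: 8.9
grasp_force: 59.8
```

Emit:
{"method": "carry_out", "body": {
  "motion": [
    [0,0,0,0,0,0,-0.3],
    [0,0,0,0,0,0,-0.3],
    [0,0,0,0,0,0,-0.3],
    [0,0,0,0,0,-35,-0.3],
    [0,0,0,0,0,-90,-0.2]
  ]
}}

```text
clock: 36.38
position: [614.9, 41.4, 150.1]
ee_rot: [-0.059, 0.998, -0.001, -0.003]
contact_force: [1.5, -0.3, -0.0]
gripper_width: 33.9
grasp_force: 0.0
```

Emit:
{"method": "carry_out", "body": {
  "motion": [
    [0,0,0,40,-150,-60,-0.2],
    [0,0,0,40,-150,-60,-0.2],
    [0,0,0,40,-150,-60,-0.2],
    [0,0,0,40,-150,-60,-0.2]
  ]
}}

```text
clock: 36.88
position: [594.3, -114.4, 212.9]
ee_rot: [-0.057, 0.998, -0.0, 0.002]
contact_force: [-0.1, 0.1, 0.3]
gripper_width: 33.9
grasp_force: 0.0
```

```bash
python3 - <<'E'
from h import *
st(); t=shot('top')
for o in tools(t,(340,120,480,262),z=50,amin=25):
    if o['n']=='red':print(o['n'],o['area'],o['mu'].round(1),'d',o['d'].round(3),'lo',o['lo'].round(1),'hi',o['hi'].round(1),np.round(o['px']),o['len'].round())
s=shot('side'); w=(cv2.cvtColor(t['color'],cv2.COLOR_BGR2HSV)); 
a=cv2.resize(t['color'][120:280,225:425],(600,480)); c=proj(s,(617,42,40)).astype(int); b=cv2.resize(s['color'][c[1]-40:c[1]+40,c[0]-33:c[0]+33],(198,240))
c=proj(s,(530,370,40)).astype(int); d=cv2.resize(s['color'][c[1]-40:c[1]+40,c[0]-33:c[0]+33],(198,240))
x=np.zeros((480,800,3),'uint8'); x[:,:600]=a; x[:240,602:]=b; x[240:,602:]=d; cv2.imwrite('pics/end.png',x)
m=(w[...,1]<60)&(w[...,2]>150); m[:,:225]=0;m[:180]=0;m[245:]=0;m[:,275:]=0; v,u=np.nonzero(m); 
print([ray(t,(u[v==r].max(),r),48)[:2].round().tolist() for r in range(195,238,6) if (v==r).any()])
E
```

```text
t 36.875 p [ 594.3 -114.4  212.9] q [-5.740e-02  9.983e-01 -1.000e-04  1.500e-03] w 33.94016964955553 f [-0.1  0.1  0.3] g 0.0
red 116 [596.3  38.9] d [-0.992 -0.127] lo [645.5  45.2] hi [550.6  33. ] [374. 189.] 96.0
[[581.0, 351.0], [565.0, 353.0], [549.0, 355.0], [533.0, 358.0], [517.0, 357.0], [502.0, 359.0], [486.0, 361.0]]
```

View pics/end.png

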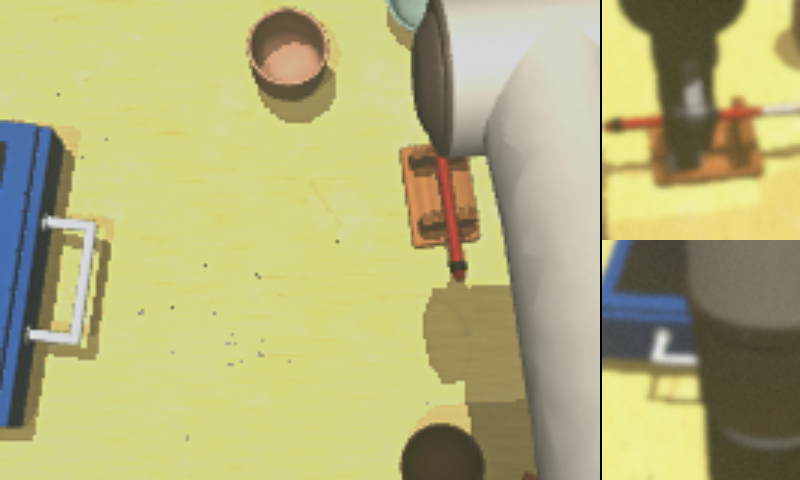

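```bash
python3 -c "
from h import *
print(job_done())"
```

```text
the job is handed in; nothing more can be done
None
```

I handed the job in at about 37 s of the 208 s limit; `job_done` returned no verdict. My last checks showed all four tools seated tips-back in their own grooves before I closed the drawer, the drawer shut against its stop, and the brush in both rest notches about 4 mm off balance. I did not knowingly touch the cup or bowl.

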